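Lay a tall carton down and shut it in its bay

TASK

Put the tall cardboard carton away in the wooden storage bay: without lifting it, slide it upright until its foot stands against the raised edge of the bay's loading board, push its top so that it tips over that edge and lies on its back on the board, and push it from behind along the board until it is wholly inside, past the shutter. Then push the shutter down, working on both ends of its top rail so that it ends fully closed and level. Leave the pepper mill, salt shaker, jar and mug standing where they are.

Things in the scene. Friction and masses are not known exactly. Their poses are not given: they have to be found in the camera images.
- bay: Fixed light-wood storage bay, 170 mm wide (x), 446 long (y), 153 high. Origin: centre of its underside, on the worktop; +y is the way the carton goes in, +z up; turned a few degrees. Behind the shutter (y = 0) is the closed part, to the back wall at y = 211 mm, 150 mm wide inside, 126 high inside. Two guide posts at the mouth, 148 mm apart inside, have their tops 165 mm above the worktop.
- board_edge (a point): Middle of the top of the loading board's raised front edge (bay frame 0, -223, 15 mm). Axes as the bay's. From here the open board, 15 mm thick, runs 210 mm along the bay's +y to the mouth. Low fences, 150 mm apart inside, their tops 37 mm above the worktop, line the board from 5 mm behind the edge.
- bay_mouth (a point): Point on the board in the middle of the mouth, under the shutter (bay frame 0, 0, 15 mm). Axes as the bay's. The shutter panel reaches 7 mm before and 5 mm behind it (along y).
- carton_mid (a point): Centre of the closed plain cardboard carton, 120 mm wide (its x), 90 deep (its y), 180 high (its z), 0.25 to 0.46 kg. It starts upright on the worktop, its back (+y side) facing the raised edge, 30 to 65 mm short of it and within 5 degrees. Pushed below 40 mm height it slides, near its top it tips. On its back on the board its +z lies along the bay's +y and its upper side is 105 mm over the worktop.
- carton: The same carton; origin at the centre of its underside (90 mm below carton_mid along its z), axes as carton_mid. Lying down, this is the middle of the end by which it is pushed in.
- shutter_near (a point): Point on top of the shutter's top rail, 55 mm from its middle towards the bay's -x end (nearer the robot). The shutter is a wooden panel 147 mm wide, 180 high, 10 thick; its rail is 24 mm thick (along the bay's y). Closed, this point is 196 mm above the worktop.
- shutter_far (a point): The same at the other end of the rail, 55 mm from its middle towards the bay's +x end. Closed, 196 mm above the worktop.
- shutter (a joint): Height of the shutter's middle above closed, m; 0 closed (its two feet rest on the board, which stops it). Starts at 0.118 to 0.130: lower edge 134 to 146 mm above the worktop. Sticks where it is left; about 4 N moves it down. Hanging above the mouth, it bars an upright gripper, so a tool that pushes the carton in must lean back.
- shutter_rock (a joint): Rocking of the shutter in its own plane, rad; 0 level, positive: far (+x) end lower. Starts within 0.05, stops at 0.08 either way. A push of about 4 N at one end rocks it before it slides; it stays as it is left.
- pepper_mill: Turned wooden pepper mill, 58 mm across, 170 mm high, origin at the centre of its underside. Leave alone.
- salt_shaker: Glass salt shaker, 44 mm across, 90 mm high, origin at the centre of its underside. Leave alone.
- jar_3: Small jar with a yellow lid, 64 mm across, 82 mm high, origin at the centre of its underside. Leave alone.
- purple_mug: Mug, 84 mm across, 123 mm with its handle, 100 mm high, origin at the centre of its underside. Leave alone.

How it is judged (in metres and radians):
On the way, in this order (a step that is already met when the one before it is completed fails the run):
1. the carton stands upright with its foot against the raised edge (its back within 7 mm of it) (y of carton in the frame of bay above -0.275 m and angle between carton_mid's own z axis and vertical below 0.1 rad and height (world z) of carton below 0.008 m), for 0.1 s.
2. the carton lies on its back on the loading board (angle between the z axis of carton_mid and the y axis of bay, either way round below 0.17 rad and angle between carton_mid's own y axis and vertical above 2.9 rad and height (world z) of carton_mid between 0.05 and 0.07 m), for 0.2 s.
3. the carton lies wholly inside the bay, past the shutter (all of step 2 and y of carton in the frame of bay above 0.005 m), for 0.2 s.
4. the shutter is down and level (value of joint shutter below 0.006 m and value of joint shutter_rock between -0.04 and 0.04 rad), for 0.2 s.
At the end, for the whole second after the job is handed in: The carton lies at rest on its back on the bay's floor (within 0.17 rad of the bay's length, back side down), its foot end at least 5 mm behind the middle of the mouth; the shutter's middle is within 6 mm of closed and it is level within 0.04 rad (all of step 3 and all of step 4 and linear speed of carton below 0.02 m/s); the robot touches nothing.
It fails at once if the carton is lifted (its centre more than 160 mm above the worktop) (height (world z) of carton_mid above 0.16 m).
It fails at once if the pepper mill is moved by more than 30 mm or tipped (distance of pepper_mill from where it was at the start of the episode above 0.03 m or angle between pepper_mill's own z axis and vertical above 0.35 rad).
It fails at once if the salt shaker is moved by more than 30 mm or tipped (distance of salt_shaker from where it was at the start of the episode above 0.03 m or angle between salt_shaker's own z axis and vertical above 0.35 rad).
It fails at once if the jar is moved by more than 30 mm or tipped (distance of jar_3 from where it was at the start of the episode above 0.03 m or angle between jar_3's own z axis and vertical above 0.35 rad).
It fails at once if the mug is moved by more than 30 mm or tipped (distance of purple_mug from where it was at the start of the episode above 0.03 m or angle between purple_mug's own z axis and vertical above 0.35 rad).
It also fails if it takes over 64 s, if anything falls off the work surface, if the arm or the gripper's body presses on something with over 40 N, if the wrist force passes 120 N, or if a joint passes its speed limit or range.

ROBOT

A 6-joint arm with a two-finger parallel gripper is mounted at the origin on a cart in front of the work surface, level with it; the furniture and walls round the work are solid. World frame = base frame: x ahead of the robot, y to its left, z up, the work surface at z = 0. Lengths are in mm, angles in rad, forces in N, time in s.
With the tool pointing down it reaches from about 350 to 975 mm from the base axis. Payload 7.1 kg.
Tool frame: the origin (TCP) lies on the centre line of the jaws, within the pads' length; the fingertips stand 8 mm ahead of it and the grasp point (between the pads) lies 11 mm behind it; z points along the fingers, x is the direction in which the jaws open and shut, and the axes are right-handed (so a half turn about z gives the same grasp; the last joint's range is limited). The gripper opens to 88 mm and grips with 3 to 60 N. Pads are 20 mm wide; open, the fingers measure 115 mm over their backs; the gripper's body (75 mm by 178 mm) begins 61 mm behind the grasp point.
Start: joints at [1.249, 0.423, 1.63, -0, 1.089, -0.019], TCP at [186.339, 596.559, 204.775] pointing down, gripper open.
Joint ranges: [-3, 3], [-0.9, 2.11], [0.09, 2.58], [-1.31, 4.45], [0.11, 2.69], [-2.54, 2.54]. Speed limits (rad/s): [2.39, 2.39, 3.01, 3.14, 3.14, 3.14].

INTERFACE

Orientations are given as a rotation vector (axis times angle).
In Python, from workcell import ctrl gives the robot as it stands.
- The arm moves only by the shell command python3 -m handwheel 'ROWS'. ROWS is JSON, a list of rows, each a list of 3 entries, a list of its own where there are three numbers: the turn, a rotation vector about the tool's x, y, z in rad, then the shift along the tool's x, y, z in mm, then the opening, from 0 (shut) to 1 (fully open). In form: [[[ax, ay, az], [tx, ty, tz], jaw], ...]. A call has exactly 10 rows; each row shifts and turns the pose as measured when the row begins, along the tool's axes as they then stand; what a row does not reach is not made up. A row lasts 1/12 s, in which the tool goes at most 41.7 mm and 7.16 degrees, less where a joint would pass 70% of its speed; a pose out of reach is approached as far as the arm can. A call with a gripper value outside its range is refused whole. The fingers move at their own pace and stop on an object; the grip force is fixed at half the most. Time passes only in rows, so rows that do not move let the fingers close, or fill a call up. It gives the time, the measured TCP pose, the force and the opening at its end, in the units of the state.
- ctrl.get_obs(): the state, without advancing time (a new reading comes with each control period).
- ctrl.get_image(name): name is "side" or "top"; returns a dict with "pixels" (480x640x3 uint8, red, green, blue), "camera_matrix" (3x3 intrinsics, pixels), "dist" ([k1, k2, p1, p2, k3] as OpenCV has them; the pictures are not rectified), "rvec" (rotation vector, rad) and "tvec" (3), from world to camera coordinates, as OpenCV has them. Camera axes: x right, y down, z forward; pixel columns grow to the right and rows downward; lengths in mm; the calibration is good to about 2 mm. A picture is of the moment at which its call begins. There is no depth.
- ctrl.close_job(): hands the job in, once; it reports no verdict.
Trained networks look in a picture, given as the dict that the camera call returned (one of the last four; its "shot" number tells which), for a name from the list of things; names that differ only in an ending like _2 or _b are one class to them, and where a whole thing is asked for, a point or a joint stands for the part that bears it (a point fixed in the world has none). Each returns a list of dicts, best first, with "score" (0 to 1); they miss things now and then, are a little off and sometimes report something else, mostly with a low value. They report only what shows in the picture. A call takes as long as a camera call.
- ctrl.look_for(picture, query): "position" ([x, y, z] in mm, in the coordinates of the camera as it stood for that picture, good to about 4 mm: the middle of the surface that is visible of it).
- ctrl.spot_point(picture, query): "position" ([x, y, z] in mm, in the coordinates of the camera as it stood for that picture, good to about 4 mm: a listed point, or the origin of a listed thing).
The state is a dict: "t": time; "qpos": joint angles; "qvel": joint speeds; "joint_torque": joint torques, N m; "ee_pos": TCP position; "orientation": TCP orientation; "ft_force": force on the tool from outside, world axes, zero at the start; "moment": the same for the moment, N m; "width": finger opening in mm.
Only numpy, scipy, OpenCV 4.12 (cv2) and the standard library are available. Lean on these libraries where they do the work, as an engineer would, in place of code of your own. Each camera call takes 0.05 s, during which the arm holds its last target.

## Working session

There is one attempt and no reset: what is moved stays moved. The work goes in short steps, Python scripts to look and compute and a shell command to move; the robot and the scene stay as the last step left them, time stands still between calls to the robot, and variables do not carry over. Pictures are saved under pics/ and viewed, and the job is handed in when it is done.

```bash
ls; mkdir -p pics; cat > h.py <<'E'
import numpy as np, cv2
from workcell import ctrl
def cam(n):
    return ctrl.get_image(n)
def w(p,pos):
    R=cv2.Rodrigues(np.array(p['rvec'],float))[0]
    return R.T@(np.array(pos,float)-np.array(p['tvec'],float).ravel())
def save(p,n):
    cv2.imwrite('pics/'+n+'.png',cv2.cvtColor(p['pixels'],cv2.COLOR_RGB2BGR))
def proj(p,X):
    return cv2.projectPoints(np.array(X,float).reshape(-1,3),np.array(p['rvec'],float),np.array(p['tvec'],float),np.array(p['camera_matrix'],float),np.array(p['dist'],float))[0].reshape(-1,2)
def st():
    o=ctrl.get_obs()
    print('t',o['t'],'pos',np.round(o['ee_pos'],1),'rv',np.round(o['orientation'],3),'q',np.round(o['qpos'],3),'f',np.round(o['ft_force'],1),'w',o['width'])
    return o
E
python3 - <<'E'
from h import *
np.set_printoptions(precision=1,suppress=True)
o=st()
print(cv2.Rodrigues(np.array(o['orientation']))[0])
for n in ['side','top']:
    p=cam(n); save(p,n+'0')
    R=cv2.Rodrigues(np.array(p['rvec'],float))[0]
    print(n,'campos',-R.T@np.array(p['tvec']).ravel())
    for q in ['bay','board_edge','bay_mouth','carton_mid','carton','shutter_near','shutter_far','pepper_mill','salt_shaker','jar_3','purple_mug']:
        r=ctrl.spot_point(p,q)
        print(q,[(w(p,d['position']),round(d['score'],2)) for d in r[:2]])
st()
E
```

```text
pics
t 0.0 pos [186.2 596.  204. ] rv [ 2.5  1.9 -0. ] q [ 1.2  0.4  1.6  0.   1.1 -0. ] f [-0.3 -0.4  0.1] w 87.85677360887908
[[ 0.3  1.  -0. ]
 [ 1.  -0.3 -0. ]
 [-0.  -0.  -1. ]]
side campos [ -294.1 -1016.2   793.3]
bay [(array([450.4,  90.2,  -0. ]), 0.73), (array([400. , 601.6,   2.1]), 0.29)]
board_edge [(array([ 445.1, -132.2,   10.9]), 0.6)]
bay_mouth [(array([453.4,  87.1,  13.2]), 0.94)]
carton_mid [(array([ 433.8, -230.5,   86. ]), 0.68), (array([508.1,  85.2, 317.7]), 0.16)]
carton [(array([ 439.7, -228.6,    0.7]), 0.75)]
shutter_near [(array([397.1,  90.9, 316.4]), 0.72)]
shutter_far [(array([504.1,  85.2, 317. ]), 0.56)]
pepper_mill []
salt_shaker [(array([ 620.4, -302.9,   -4.9]), 0.91)]
jar_3 [(array([ 603.3, -233.7,   -3.5]), 0.69)]
purple_mug [(array([401.9, 602.6,  -1.4]), 0.62)]
top campos [-285.7  -93.6 1753.3]
bay [(array([451.8,  91.3,   0.8]), 0.94)]
board_edge []
bay_mouth [(array([451.6,  89.6,  16.5]), 0.71)]
carton_mid [(array([ 434.5, -233.1,   90.2]), 0.92)]
carton [(array([ 432.9, -233.5,    1.3]), 0.83)]
shutter_near [(array([395.1,  92.4, 321.4]), 0.91)]
shutter_far [(array([502.8,  80.6, 319.2]), 0.82)]
pepper_mill []
salt_shaker [(array([ 616.9, -300.9,   -1.6]), 0.51), (array([396.4,  92.9, 322.3]), 0.51)]
jar_3 [(array([ 602.6, -229. ,    0.7]), 0.6)]
purple_mug []
t 1.2 pos [186.3 596.6 204.8] rv [-2.5 -1.9  0. ] q [ 1.2  0.4  1.6  0.   1.1 -0. ] f [ 0.1  0.3 -0.2] w 87.9722527727226
```

View images.

View pics/side0.png

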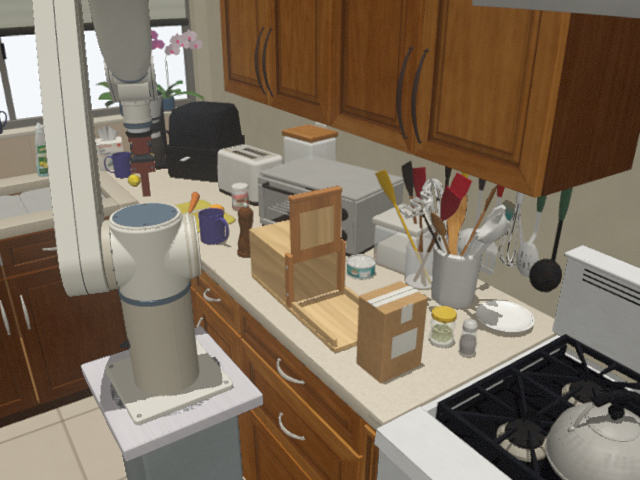

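View pics/top0.png

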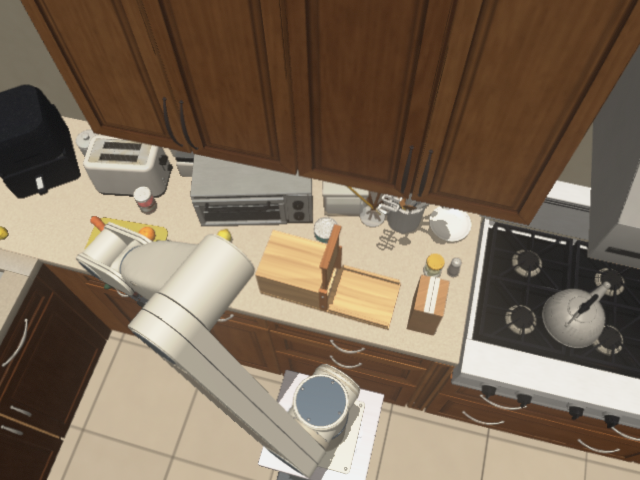

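```bash
cat >> h.py <<'E'
def bayf(c,th):
    c=np.array(c,float);x=np.array([np.cos(th),np.sin(th),0]);y=np.array([-np.sin(th),np.cos(th),0])
    return lambda P: np.array([ [c[0],c[1],0]+a*x+b*y+[0,0,d] for a,b,d in P])
BOX=[(0,1),(1,3),(3,2),(2,0),(4,5),(5,7),(7,6),(6,4),(0,4),(1,5),(2,6),(3,7)]
def box(x0,x1,y0,y1,z0,z1): return [(x,y,z) for x in(x0,x1) for y in (y0,y1) for z in (z0,z1)]
def draw(im,uv,edges,col,s,o):
    for a,b in edges:
        cv2.line(im,tuple(int(v) for v in (uv[a]-o)*s),tuple(int(v) for v in (uv[b]-o)*s),col,1)
def overlay(p,bc,bth,cc,cth,o,sz,s,name):
    o=np.array(o,float)
    im=cv2.cvtColor(p['pixels'],cv2.COLOR_RGB2BGR)[int(o[1]):int(o[1])+sz[1],int(o[0]):int(o[0])+sz[0]]
    im=cv2.resize(im,None,fx=s,fy=s,interpolation=cv2.INTER_CUBIC)
    f=bayf(bc,bth)
    draw(im,proj(p,f(box(-85,85,0,223,0,153))),BOX,(0,255,0),s,o)
    draw(im,proj(p,f(box(-85,85,-223,0,0,15))),BOX,(255,255,0),s,o)
    if cc is not None:
        draw(im,proj(p,bayf(cc,cth)(box(-60,60,-45,45,0,180))),BOX,(0,0,255),s,o)
    cv2.imwrite('pics/'+name+'.png',im)
E
python3 - <<'E'
from h import *
from scipy.optimize import least_squares
ps={n:cam(n) for n in('side','top')}
import pickle; pickle.dump(ps,open('ps.pkl','wb'))
overlay(ps['side'],(451.5,90),np.radians(-4.5),(433.5,-232),np.radians(-4.5),(240,170),(190,220),2.7,'so1')
overlay(ps['top'],(451.5,90),np.radians(-4.5),(433.5,-232),np.radians(-4.5),(250,220),(220,130),3.6,'to1')
# cabinet corner triangulate
def P(p,uv):
    k=np.array(p['camera_matrix'],float);n=cv2.undistortPoints(np.array([[uv]],float),k,np.array(p['dist'],float)).ravel()
    return np.hstack([cv2.Rodrigues(np.array(p['rvec'],float))[0],np.array(p['tvec'],float).reshape(3,1)]),n
a,u=P(ps['side'],(545,190));b,v=P(ps['top'],(527,218))
X=cv2.triangulatePoints(a,b,u.reshape(2,1),v.reshape(2,1)).ravel();X=X[:3]/X[3];print(X,proj(ps['side'],X),proj(ps['top'],X))
E
```

```text
[ 609.9362237  -429.07544579  440.63834244] [[541.62924521 191.75024725]] [[529.02843685 216.17469897]]
```

View pics/so1.png

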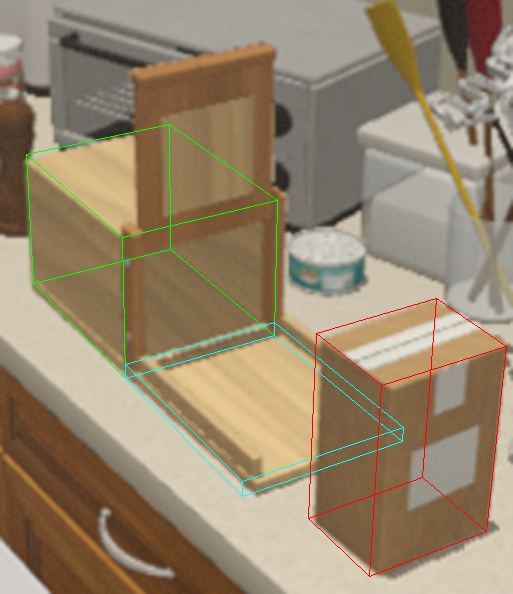

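View pics/to1.png

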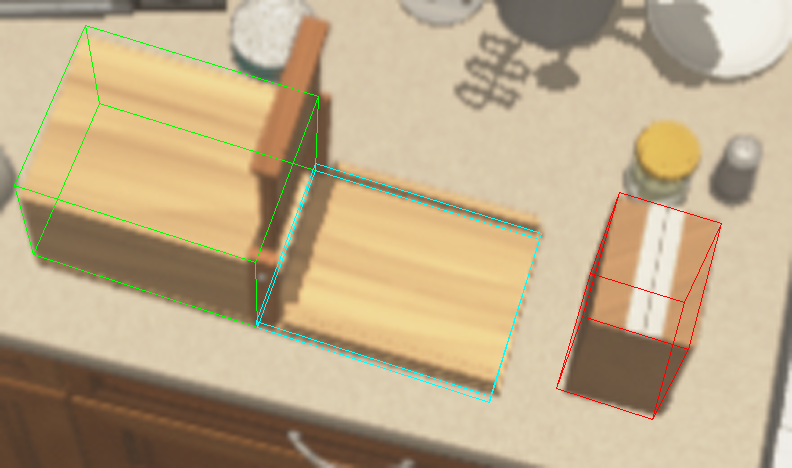

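```bash
python3 -m handwheel '[[[0,0,0],[0,0,-41],0],[[0,0,0],[0,0,-41],0],[[0,0,0],[0,0,-41],0],[[0,0,0],[0,0,-41],0],[[0,0,0],[0,0,-41],0],[[0,0,0],[-6,6,-40],0],[[0,0,0],[-29,29,0],0],[[0,0,0],[-29,29,0],0],[[0,0,0],[-29,29,0],0],[[0,0,0],[-29,29,0],0]]'; cat >> h.py <<'E'
import json,os
def log():
    o=ctrl.get_obs(); L=json.load(open('log.json')) if os.path.exists('log.json') else []
    L.append([list(map(float,o['qpos'])),list(map(float,o['ee_pos'])),list(map(float,o['orientation']))]); json.dump(L,open('log.json','w'))
E
python3 -c "
from h import *
log();o=st();print(cv2.Rodrigues(np.array(o['orientation']))[0].round(3))"
```

```text
t: 2.13
ee_pos: [265.5, 444.2, 459.1]
orientation: [2.521, 1.872, -0.002]
ft_force: [1.2, 0.1, -0.4]
width: 24.7
t 2.1333 pos [265.5 444.2 459.1] rv [ 2.521e+00  1.872e+00 -2.000e-03] q [ 1.010e+00  6.200e-02  1.530e+00 -1.000e-03  1.551e+00 -2.680e-01] f [ 1.2  0.1 -0.4] w 24.674286869207847
[[ 0.289  0.957  0.   ]
 [ 0.957 -0.289 -0.002]
 [-0.002  0.001 -1.   ]]
```

```bash
python3 -c "
import numpy as np
for k in range(10):
    f=np.radians(73.2-6.88*k);d=41*np.array([.397,-.918])
    print(round(d@[np.cos(f),np.sin(f)]),round(d@[np.sin(f),-np.cos(f)]))"
```

```text
-31 26
-28 30
-24 33
-20 36
-16 38
-11 40
-6 41
-1 41
4 41
9 40
```

```bash
python3 -m handwheel '[[[0,0,0.12],[-31,26,0],1],[[0,0,0.12],[-28,30,0],1],[[0,0,0.12],[-24,33,0],1],[[0,0,0.12],[-20,36,0],1],[[0,0,0.12],[-16,38,0],1],[[0,0,0.12],[-11,40,0],1],[[0,0,0.12],[-6,40,0],1],[[0,0,0.12],[-1,41,0],1],[[0,0,0.12],[4,41,0],1],[[0,0,0.12],[9,40,0],1]]'; python3 -c "
from h import *
log();o=st();print(cv2.Rodrigues(np.array(o['orientation']))[0].round(3))"
```

```text
t: 2.97
ee_pos: [419.7, 56.6, 462.4]
orientation: [-3.139, -0.051, -0.013]
ft_force: [0.2, 0.6, 0.8]
width: 86.6
t 2.9667 pos [419.7  56.6 462.4] rv [-3.139 -0.051 -0.013] q [ 1.050e-01 -1.130e-01  1.693e+00  1.000e-03  1.553e+00  7.200e-02] f [0.2 0.6 0.8] w 86.56688672317242
[[ 0.999  0.033  0.009]
 [ 0.033 -0.999  0.002]
 [ 0.009 -0.002 -1.   ]]
```

```bash
cat >> h.py <<'E'
from scipy.spatial.transform import Rotation as Ro
TH=np.radians(-4.3); BC=np.array([452.,91.,0])
def bw(x,y,z): return BC+x*np.array([np.cos(TH),np.sin(TH),0])+y*np.array([-np.sin(TH),np.cos(TH),0])+np.array([0,0,z])
def wb(P):
    d=np.array(P)-BC; return np.array([d@[np.cos(TH),np.sin(TH),0],d@[-np.sin(TH),np.cos(TH),0],d[2]])
def Rl(phi,th=None):
    th=TH if th is None else th
    x=np.array([np.cos(th),np.sin(th),0]);yb=np.array([-np.sin(th),np.cos(th),0])
    z=yb*np.sin(phi)-np.array([0,0,1])*np.cos(phi)
    return np.stack([x,np.cross(z,x),z],1)
def rows(pos,R,n):
    o=ctrl.get_obs();p=np.array(o['ee_pos']);R0=Ro.from_rotvec(o['orientation'])
    dv=(R0.inv()*Ro.from_matrix(R)).as_rotvec();print('turn',dv.round(3),'dist',np.linalg.norm(pos-p).round(1))
    for k in range(n):
        Rk=R0*Ro.from_rotvec(dv*k/n)
        print((dv/n).round(3).tolist(),Rk.inv().apply((np.array(pos)-p)/n).round(1).tolist())
    return
def fit():
    from scipy.optimize import least_squares
    L=json.load(open('log.json'))
    def fk(q,par):
        h,a,b,c,e=par
        R1=Ro.from_euler('z',q[0]);Ra=R1*Ro.from_euler('y',q[1]);Rb=Ra*Ro.from_euler('y',q[2]);Rc=Rb*Ro.from_euler('z',q[3])*Ro.from_euler('y',q[4])*Ro.from_euler('z',q[5])
        p=np.array([0,0,h])+R1.apply([e,0,0])+Ra.apply([0,0,a])+Rb.apply([0,0,b])+Rc.apply([0,0,c]); return p,Rc
    r=least_squares(lambda x:np.concatenate([fk(np.array(q),x)[0]-np.array(p) for q,p,_ in L]),[300,466,483,300,0])
    return r.x,np.abs(r.fun).max(),fk,L
E
python3 -c "
from h import *
rows(np.array([432,-345,400]),Rl(.75),10)
x,m,fk,L=fit();print(x,m);
for q,p,v in L: print((fk(q,x)[1].inv()*Ro.from_rotvec(v)).as_rotvec())"
```

```text
turn [0.747 0.032 0.106] dist 406.6
[0.075, 0.003, 0.011] [-0.1, 40.2, 6.2]
[0.075, 0.003, 0.011] [0.3, 40.5, 3.2]
[0.075, 0.003, 0.011] [0.7, 40.7, 0.1]
[0.075, 0.003, 0.011] [1.1, 40.5, -2.9]
[0.075, 0.003, 0.011] [1.6, 40.2, -5.9]
[0.075, 0.003, 0.011] [2.0, 39.6, -8.9]
[0.075, 0.003, 0.011] [2.5, 38.8, -11.8]
[0.075, 0.003, 0.011] [2.9, 37.8, -14.7]
[0.075, 0.003, 0.011] [3.4, 36.6, -17.5]
[0.075, 0.003, 0.011] [3.8, 35.1, -20.1]
[360.25466802 565.27703639 484.39015572 455.06664726  -1.06541327] 11.687369915176738
[-1.47485064e-16  6.56359628e-16  3.14159265e+00]
[-4.74132124e-16  4.38708460e-16  3.14159265e+00]
```

```bash
python3 -m handwheel '[[[0.075,0.003,0.011],[0,40,6],1],[[0.075,0.003,0.011],[0,40,3],1],[[0.075,0.003,0.011],[1,40,0],1],[[0.075,0.003,0.011],[1,40,-3],1],[[0.075,0.003,0.011],[2,40,-6],1],[[0.075,0.003,0.011],[2,40,-9],1],[[0.075,0.003,0.011],[2,39,-12],1],[[0.075,0.003,0.011],[3,38,-15],1],[[0.075,0.003,0.011],[3,36,-17],1],[[0.075,0.003,0.011],[4,35,-20],1]]'; python3 -c "
from h import *
log();o=st();print(cv2.Rodrigues(np.array(o['orientation']))[0].round(3))
L=json.load(open('log.json'));L.append([[1.249,0.423,1.63,0,1.089,-0.019],[186.339,596.559,204.775],list(Ro.from_matrix([[.3,.95,0],[.95,-.3,0],[0,0,-1]]).as_rotvec())]);json.dump(L,open('log.json','w'))
print(fit()[:2])"
```

```text
t: 3.8
ee_pos: [429.0, -344.8, 411.6]
orientation: [-2.382, 0.094, -0.07]
ft_force: [1.3, -0.4, 1.0]
width: 87.8
t 3.8 pos [ 429.  -344.8  411.6] rv [-2.382  0.094 -0.07 ] q [-0.971  0.436  1.337  0.504  1.943 -0.846] f [ 1.3 -0.4  1. ] w 87.76267596198711
[[ 0.996 -0.048  0.078]
 [-0.088 -0.724  0.684]
 [ 0.023 -0.688 -0.726]]
(array([285.77519978, 510.79246199, 483.84532799, 326.07453073,
        -2.37525484]), np.float64(15.529621869955633))
```

```bash
cat > fk.py <<'E'
from h import *
from scipy.optimize import least_squares
def fk(q,par):
    h,a,b,c,e,d,g=par
    R1=Ro.from_euler('z',q[0]);Ra=R1*Ro.from_euler('y',q[1]);Rb=Ra*Ro.from_euler('y',q[2]);Rw=Rb*Ro.from_euler('z',q[3])*Ro.from_euler('y',q[4]);Rc=Rw*Ro.from_euler('z',q[5]+np.pi)
    p=np.array([0,0,h])+R1.apply([e,0,0])+Ra.apply([0,0,a])+Rb.apply([d,0,b])+Rw.apply([g,0,c]); return p,Rc
def fit2():
    L=json.load(open('log.json'))
    r=least_squares(lambda x:np.concatenate([fk(np.array(q),x)[0]-np.array(p) for q,p,_ in L]+[.01*(x-[300,466,483,300,0,0,0])]),[300,466,483,300,0,0,0])
    return r.x,np.abs(r.fun).max()
LO=np.array([-3,-.9,.09,-1.31,.11,-2.54]);HI=np.array([3,2.11,2.58,4.45,2.69,2.54])
def ik(pos,R,par,q0):
    R=Ro.from_matrix(R)
    def f(q):
        p,Rc=fk(q,par); return np.concatenate([(p-pos)/100,(Rc.inv()*R).as_rotvec()])
    r=least_squares(f,np.clip(q0,LO+.01,HI-.01),bounds=(LO,HI)); return r.x,np.abs(r.fun).max()
E
python3 -c "
from fk import *
x,m=fit2();print(x.round(1),m)
q0=np.array(ctrl.get_obs()['qpos'])
for y,z,l in [(-400,27,.75),(-320,27,.75),(-420,27,1.0),(-280,60,1.05),(-100,60,1.05),(20,60,1.05),(-330,165,.9),(-230,165,.9)]:
    q,e=ik(bw(0,y,z),Rl(l),x,q0);print(y,z,l,q.round(2),round(e,4));q0=q"
```

```text
[330.3 596.4 486.8 347.5  -6.1 108.5  -5.9] 12.030737492397407
-400 27 0.75 [-0.93  0.85  1.59  0.48  1.35 -1.12] 0.0
-320 27 0.75 [-0.85  0.8   1.72  0.54  1.24 -1.12] 0.0
-420 27 1.0 [-1.    0.99  1.43  0.53  1.61 -1.16] 0.0
-280 60 1.05 [-0.87  0.89  1.67  0.65  1.49 -1.18] 0.0
-100 60 1.05 [-0.63  0.84  1.92  0.88  1.28 -1.23] 0.0
20 60 1.05 [-0.41  0.82  2.02  1.1   1.17 -1.27] 0.0
-330 165 0.9 [-0.9   0.67  1.65  0.56  1.57 -1.05] 0.0
-230 165 0.9 [-0.78  0.61  1.8   0.65  1.45 -1.03] 0.0
```

```bash
python3 -c "
from h import *
print(wb(ctrl.get_obs()['ee_pos']),wb([435,-232,0]))
t=bw(4,-412,25);print(t);rows(t,Rl(.75),10)"
```

```text
[   9.71842883 -436.30977508  411.58909296] [   7.26598149 -323.36543648    0.        ]
[ 425.09750508 -320.14018992   25.        ]
turn [-0.008 -0.026  0.006] dist 387.4
[-0.001, -0.003, 0.001] [-1.5, 24.8, 29.7]
[-0.001, -0.003, 0.001] [-1.4, 24.8, 29.7]
[-0.001, -0.003, 0.001] [-1.3, 24.8, 29.8]
[-0.001, -0.003, 0.001] [-1.2, 24.7, 29.8]
[-0.001, -0.003, 0.001] [-1.1, 24.7, 29.8]
[-0.001, -0.003, 0.001] [-1.0, 24.7, 29.8]
[-0.001, -0.003, 0.001] [-0.9, 24.7, 29.9]
[-0.001, -0.003, 0.001] [-0.9, 24.6, 29.9]
[-0.001, -0.003, 0.001] [-0.8, 24.6, 29.9]
[-0.001, -0.003, 0.001] [-0.7, 24.6, 29.9]
```

```bash
python3 -m handwheel '[[[0,-0.003,0],[-1,24,30],1],[[0,-0.003,0],[-1,24,30],1],[[0,-0.003,0],[-1,24,30],1],[[0,-0.003,0],[-1,24,30],1],[[0,-0.003,0],[-1,24,30],1],[[0,-0.003,0],[-1,24,30],1],[[0,-0.003,0],[-1,24,30],1],[[0,-0.003,0],[-1,24,30],1],[[0,-0.003,0],[-1,20,25],1],[[0,0,0],[0,5,6],1]]'; python3 -c "
from h import *
o=st();print(wb(o['ee_pos']))
p=cam('top');save(p,'top1');p=cam('side');save(p,'side1')
t=bw(4,-412,25);rows(t,Rl(.75),1)"
```

```text
t: 4.63
ee_pos: [425.8, -330.4, 44.2]
orientation: [-2.383, 0.099, -0.044]
ft_force: [-1.4, 1.0, -0.4]
width: 88.0
t 4.6333 pos [ 425.8 -330.4   44.2] rv [-2.383  0.099 -0.044] q [-0.956  0.831  1.567  0.468  1.388 -1.115] f [-1.4  1.  -0.4] w 87.97658686450026
[   5.42630093 -422.14965843   44.19830247]
turn [-0.005 -0.011 -0.003] dist 25.1
[-0.005, -0.011, -0.003] [-2.8, 7.0, 23.9]
```

View pics/side1.png

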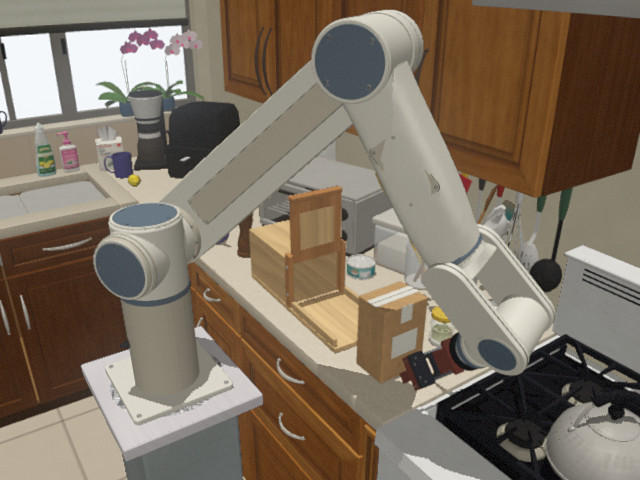

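View pics/top1.png

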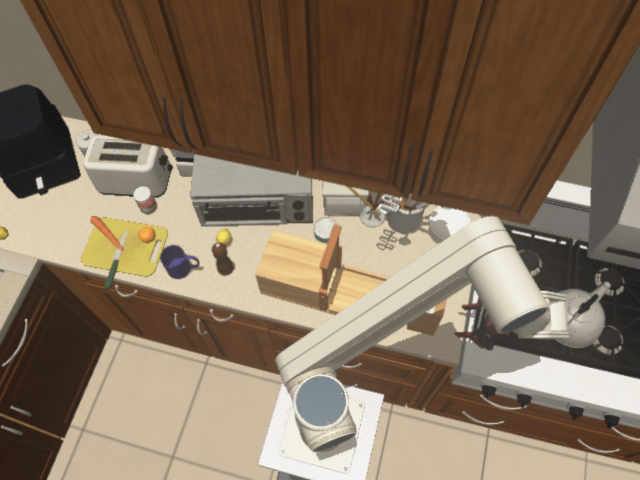

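```bash
python3 -m handwheel '[[[0,0,0],[-1,-1,14],1],[[0,0,0],[-1,-1,14],1],[[0,0,0],[0,-7.3,6.8],1],[[0,0,0],[0,-7.3,6.8],1],[[0,0,0],[0,-5.8,5.4],1],[[0,0,0],[0,-5.8,5.4],1],[[0,0,0],[0,-5.8,5.4],1],[[0,0,0],[0,-5.8,5.4],1],[[0,0,0],[0,-5.8,5.4],1],[[0,0,0],[0,0,0],1]]'; python3 -c "
from h import *
o=st();print(wb(o['ee_pos']))
p=cam('side');save(p,'side2')
for q in ['carton','carton_mid']: print([(wb(w(p,d['position'])).round(1),round(d['score'],2)) for d in ctrl.spot_point(p,q)[:2]])
overlay(p,(452,91),TH,bw(6,-285,0)[:2],TH,(240,170),(220,220),2.7,'so2')
"
```

```text
t: 5.57
ee_pos: [438.1, -252.5, 38.3]
orientation: [-2.4, 0.093, -0.065]
ft_force: [0.4, -1.1, -0.4]
width: 87.8
t 5.5667 pos [ 438.1 -252.5   38.3] rv [-2.4    0.093 -0.065] q [-0.87   0.78   1.711  0.538  1.26  -1.123] f [ 0.4 -1.1 -0.4] w 87.8107502928568
[  11.85459722 -343.60505966   38.26936743]
[(array([  15.5, -302.2,   -2.5]), 0.94), (array([ 52.1,   0.6, 316.9]), 0.35)]
[(array([  12. , -306.5,   83.8]), 0.86)]
```

View pics/so2.png

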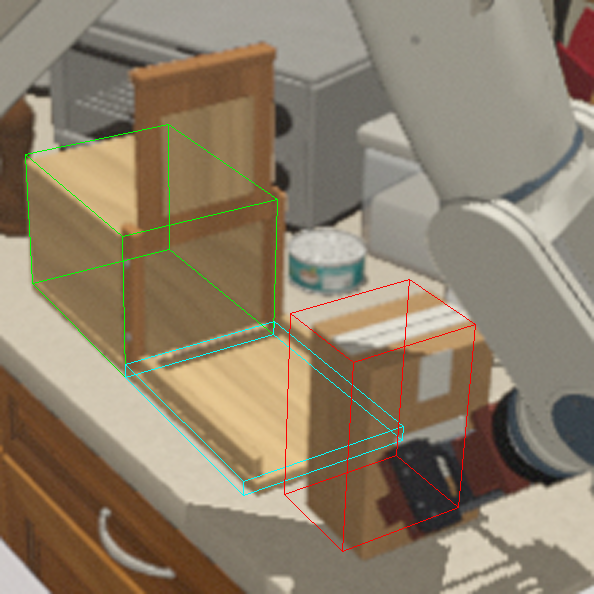

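```bash
python3 -c "
from h import *
p=cam('side')
overlay(p,(452,91),TH,bw(12,-303,0)[:2],TH,(240,170),(220,220),2.7,'so3')
im=cv2.imread('pics/so3.png');o=ctrl.get_obs();R=cv2.Rodrigues(np.array(o['orientation']))[0]
P=[o['ee_pos']+R@np.array(v) for v in [(0,0,0),(0,0,8),(50,0,8),(-50,0,8),(-50,-10,8),(-50,10,8),(0,0,-72),(-89,0,-72),(89,0,-72),(-89,-37,-72),(-89,37,-72)]]
for u in (proj(p,P)-[240,170])*2.7: cv2.circle(im,tuple(int(a) for a in u),3,(255,0,255),-1)
cv2.imwrite('pics/so3b.png',im)"
```

```text
(no output)
```

View pics/so3b.png

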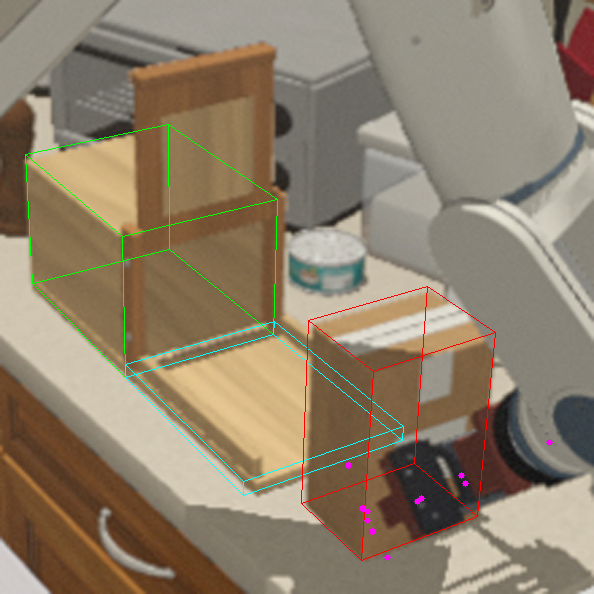

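```bash
python3 -c "
from h import *
o=st();print(wb(o['ee_pos']))
L=json.load(open('log.json'))[:3]
from fk import *
x,m=fit2();
for q,p,_ in json.load(open('log.json')): print((fk(q,x)[0]-p).round(1))
print(x)
print(fk(o['qpos'],x)[0],o['qvel'])"
```

```text
t 5.7667 pos [ 438.1 -254.    38. ] rv [-2.4    0.094 -0.065] q [-0.871  0.781  1.709  0.538  1.262 -1.123] f [ 0.3 -0.3  0.3] w 87.54880799099658
[  11.97508562 -345.09351406   37.98687422]
[11.8 -3.7  0.1]
[ -0.8 -12.    0. ]
[-2.5  0.4 -0.1]
[11.5 -3.1 -0. ]
[330.3066767  596.38989988 486.79933245 347.50222003  -6.0588297
 108.51463763  -5.94399478]
[ 428.77887216 -247.78118662   40.91667716] [-0.0050022   0.00318637 -0.00401922 -0.00240395 -0.00106152 -0.0004942 ]
```

```bash
python3 -c "
from h import *
log()
from fk import *
def F(q,v):
    s,u,ux=v[7:]
    R1=Ro.from_euler('z',q[0]); p,Rc=fk(q,v[:7]); return p+R1.apply([0,s,0])+Rc.apply([ux,u,0]),Rc
L=json.load(open('log.json'))
for free in ([7],[8],[7,8]):
    x0=np.array([300,466,483,300,0,0,0,0,0,0.])
    idx=[0,1,2,3,5]+free
    def g(y):
        v=x0.copy();v[idx]=y;return np.concatenate([F(q,v)[0]-p for q,p,_ in L])
    r=least_squares(g,x0[idx]);print(free,r.x.round(1),np.abs(r.fun).max())
"
python3 - <<'E'
import cv2
im=cv2.imread('pics/side2.png')[300:400,370:480]
cv2.imwrite('pics/z1.png',cv2.resize(im,None,fx=6,fy=6,interpolation=cv2.INTER_CUBIC))
E
```

```text
[7] [312.4 563.2 484.9 327.7  77.5  11.9] 0.11156352240004708
[8] [305.3 591.8 486.3 335.1  93.9 -10.9] 4.5819146029928675
[7, 8] [ 3.123e+02  5.634e+02  4.849e+02  3.277e+02  7.760e+01  1.180e+01
 -1.000e-01] 0.07174584336019052
```

View pics/z1.png

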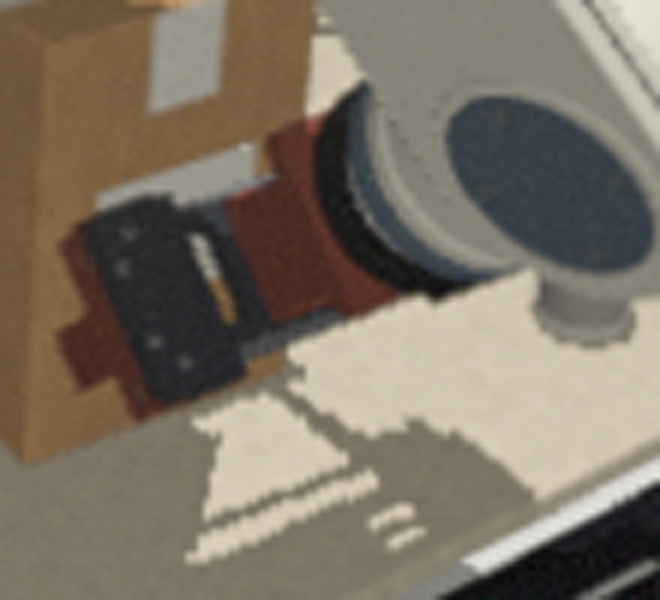

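```bash
python3 -c "
from h import *
p=cam('side')
def dr(f,pos,rv,out):
    im=cv2.imread(f)[270:420,350:510];s=5;im=cv2.resize(im,None,fx=s,fy=s,interpolation=cv2.INTER_CUBIC)
    R=cv2.Rodrigues(np.array(rv))[0];pos=np.array(pos)
    for x0,x1,c in ((-57.5,-44,(255,0,255)),(44,57.5,(0,255,0))):
        B=[pos+R@np.array(v) for v in box(x0,x1,-10,10,-40,8)]
        draw(im,proj(p,B),BOX,c,s,np.array([350,270.]))
    B=[pos+R@np.array(v) for v in box(-89,89,-37.5,37.5,-140,-72)]
    draw(im,proj(p,B),BOX,(255,255,0),s,np.array([350,270.]))
    cv2.imwrite(out,im)
dr('pics/side1.png',[425.8,-330.4,44.2],[-2.383,.099,-.044],'pics/d1.png')
dr('pics/side2.png',[438.1,-254,38.1],[-2.4,.093,-.065],'pics/d2.png')
"
```

```text
(no output)
```

View pics/d1.png

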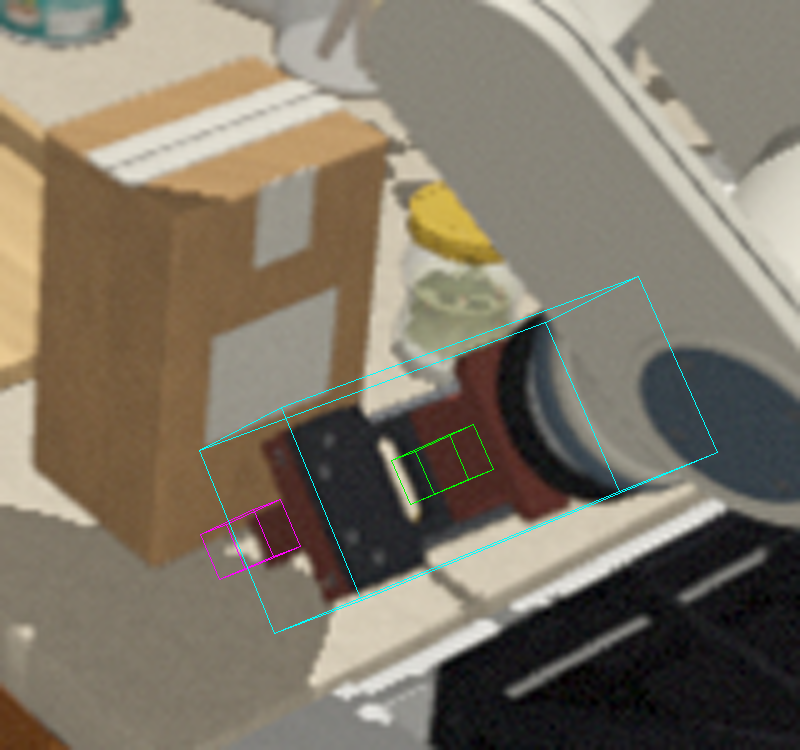

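View pics/d2.png

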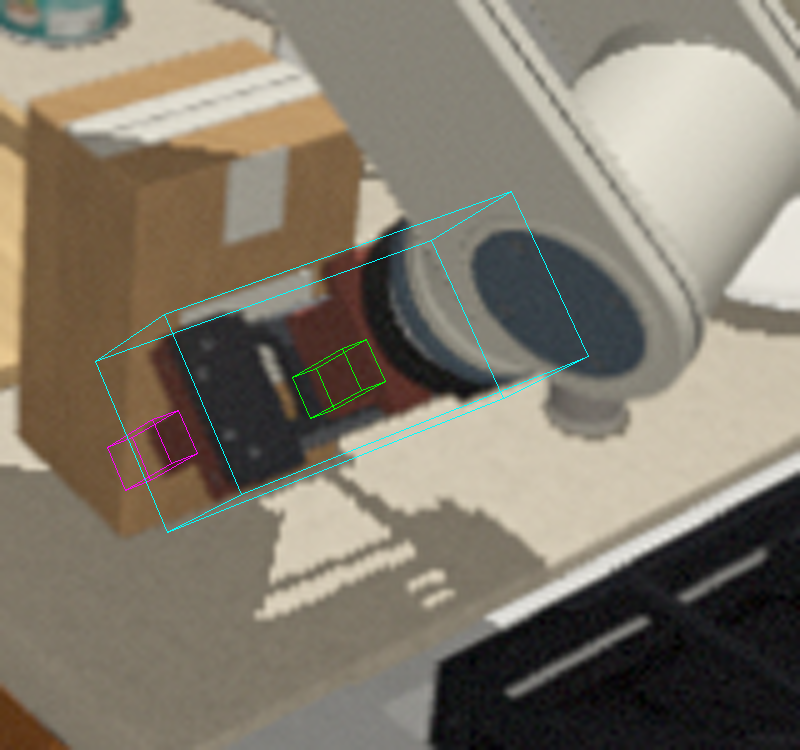

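```bash
python3 -c "
from h import *
p=cam('top');save(p,'top2')
def dr(f,pos,rv,out):
    o=np.array([380,250]);im=cv2.imread(f)[250:370,380:540];s=5;im=cv2.resize(im,None,fx=s,fy=s,interpolation=cv2.INTER_CUBIC)
    R=cv2.Rodrigues(np.array(rv))[0];pos=np.array(pos)
    for x0,x1,c in ((-57.5,-44,(255,0,255)),(44,57.5,(0,255,0))):
        B=[pos+R@np.array(v) for v in box(x0,x1,-10,10,-40,8)]
        draw(im,proj(p,B),BOX,c,s,o)
    B=[pos+R@np.array(v) for v in box(-89,89,-37.5,37.5,-140,-72)]
    draw(im,proj(p,B),BOX,(255,255,0),s,o)
    cv2.imwrite(out,im)
dr('pics/top1.png',[425.8,-330.4,44.2],[-2.383,.099,-.044],'pics/d3.png')
dr('pics/top2.png',[438.1,-254,38.1],[-2.4,.093,-.065],'pics/d4.png')
"
```

```text
(no output)
```

View pics/d3.png

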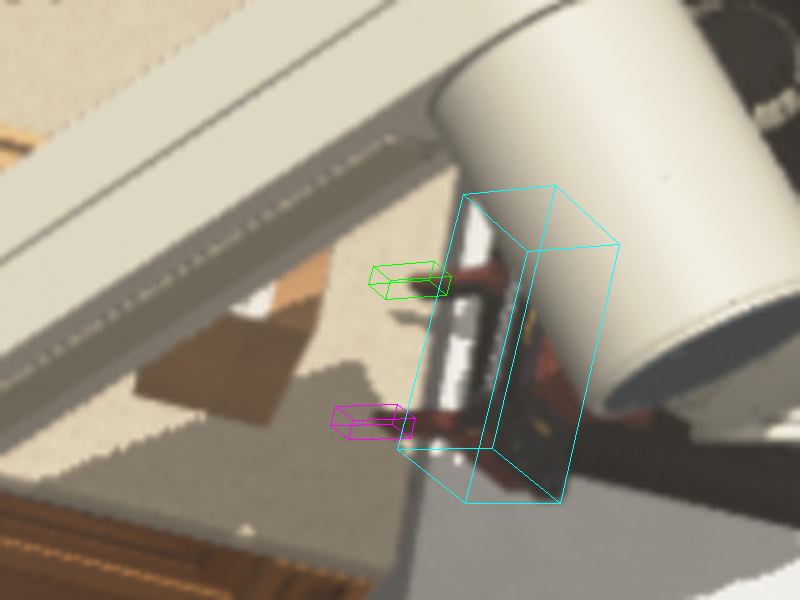

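View pics/d4.png

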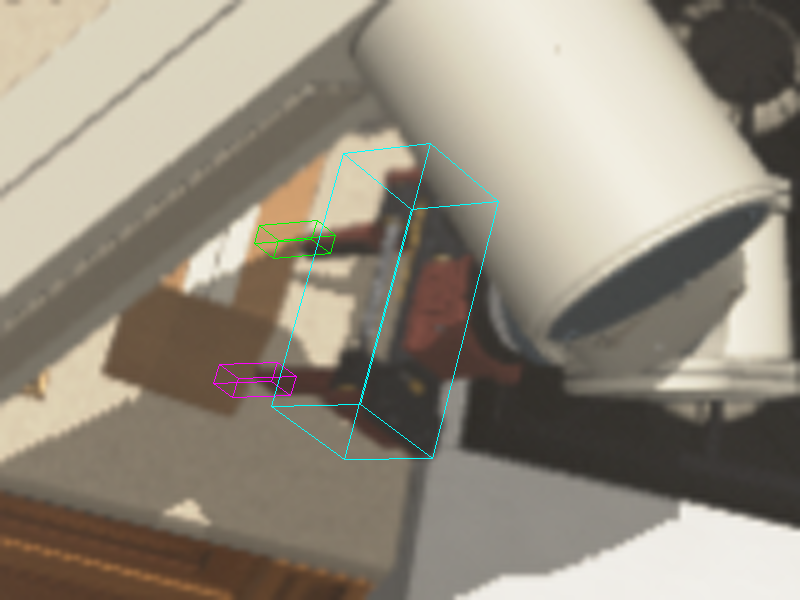

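```bash
python3 -c "
from h import *
S=cam('side');T=cam('top')
def P(p,uv):
    k=np.array(p['camera_matrix'],float);n=cv2.undistortPoints(np.array([[uv]],float),k,np.array(p['dist'],float)).reshape(2,1)
    return np.hstack([cv2.Rodrigues(np.array(p['rvec'],float))[0],np.array(p['tvec'],float).reshape(3,1)]),n
def tri(a,b):
    A,u=P(S,a);B,v=P(T,b);X=cv2.triangulatePoints(A,B,u,v).ravel();X=X[:3]/X[3]
    print(X.round(1),(proj(S,X)-a).round(1),(proj(T,X)-b).round(1));return X
for a,b,pos,rv in [((401.4,378),(455,333.6),[425.8,-330.4,44.2],[-2.383,.099,-.044]),((382.5,358),(432,325.5),[438.1,-254,38.1],[-2.4,.093,-.065])]:
    X=tri(a,b);R=cv2.Rodrigues(np.array(rv))[0];print('toolframe',R.T@(X-np.array(pos)))
for f,o,n in (('side1',(370,320),'e1'),('top1',(430,280),'e2')):
    im=cv2.imread('pics/'+f+'.png')[o[1]:o[1]+75,o[0]:o[0]+75]
    cv2.imwrite('pics/'+n+'.png',cv2.resize(im,None,fx=8,fy=8,interpolation=cv2.INTER_CUBIC))
"
```

```text
[ 377.6 -338.1   55. ] [[ 0. -0.]] [[-0.  0.]]
toolframe [-47.33936208   1.03923632 -16.05501974]
[ 387.8 -263.4   55. ] [[-0.6  0.3]] [[ 0.3 -0.4]]
toolframe [-48.93914219  -1.98854105 -22.45879975]
```

View pics/e1.png

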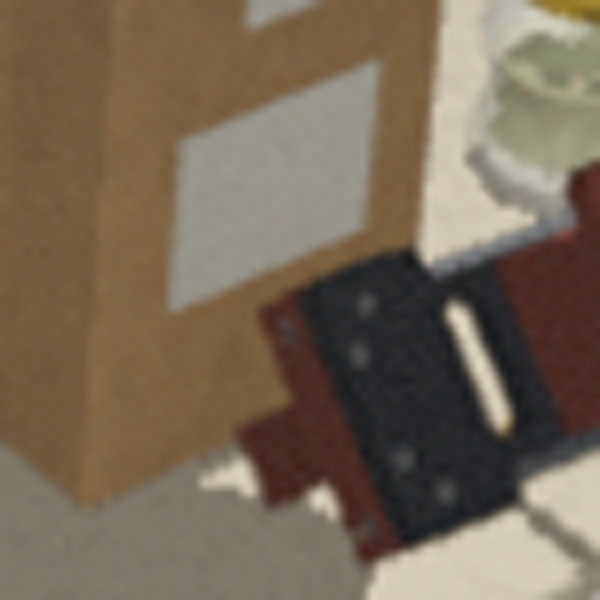

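View pics/e2.png

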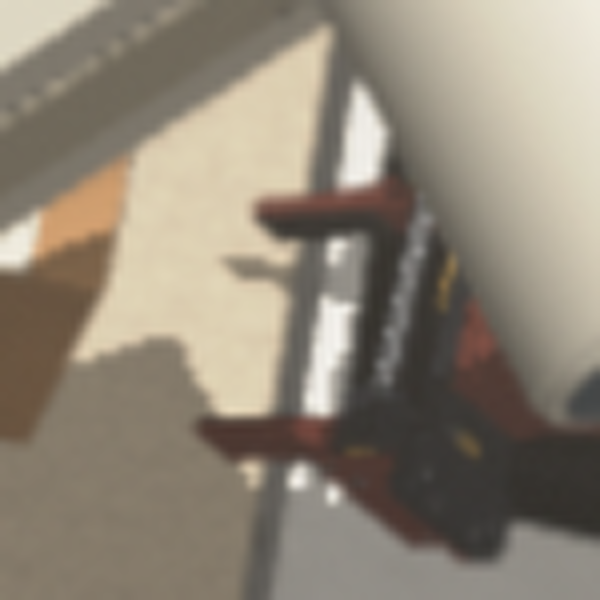

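```bash
cat >> h.py <<'E'
def onz(p,uv,z):
    k=np.array(p['camera_matrix'],float);n=cv2.undistortPoints(np.array([[uv]],float),k,np.array(p['dist'],float)).ravel()
    R=cv2.Rodrigues(np.array(p['rvec'],float))[0];c=-R.T@np.array(p['tvec'],float).ravel();d=R.T@np.array([n[0],n[1],1])
    return c+d*(z-c[2])/d[2]
E
python3 -c "
from h import *
S=cam('side')
for uv,z in [((375,377.4),0),((353.6,357.4),0),((355.6,291),180),((377.6,307.6),180),((422.4,296),180)]: X=onz(S,uv,z);print(X.round(1),wb(X).round(1))
def crop(f,o,sz,s,out):
    im=cv2.imread(f)[o[1]:o[1]+sz[1],o[0]:o[0]+sz[0]];cv2.imwrite(out,cv2.resize(im,None,fx=s,fy=s,interpolation=cv2.INTER_CUBIC))
crop('pics/side2.png',(280,260),(130,100),6,'pics/f1.png')
crop('pics/top0.png',(310,250),(100,80),8,'pics/f2.png')
"
```

```text
[ 380.8 -253.1    0. ] [ -45.2 -348.5    0. ]
[ 386.5 -167.9    0. ] [ -45.9 -263.1    0. ]
[ 381.4 -171.9  180. ] [ -50.7 -267.4  180. ]
[ 377.  -251.8  180. ] [ -49.1 -347.5  180. ]
[ 487.  -268.7  180. ] [  61.9 -356.1  180. ]
```

View pics/f1.png

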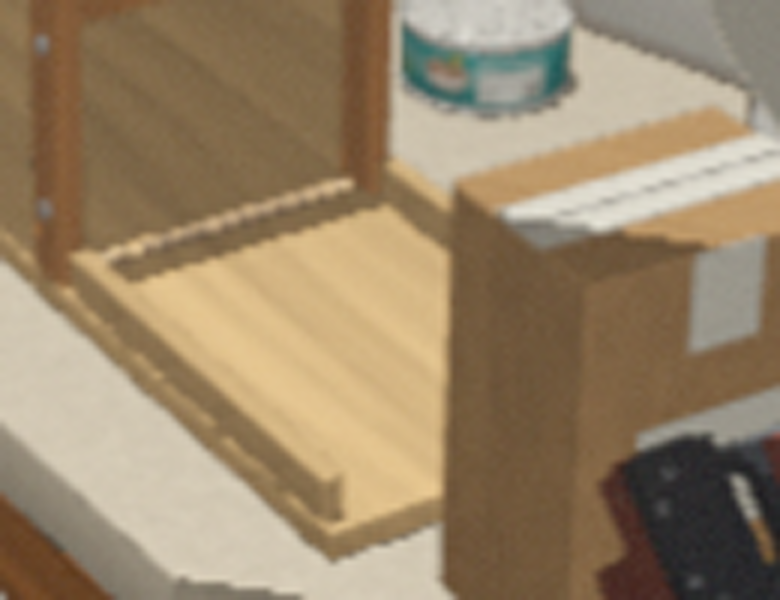

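View pics/f2.png

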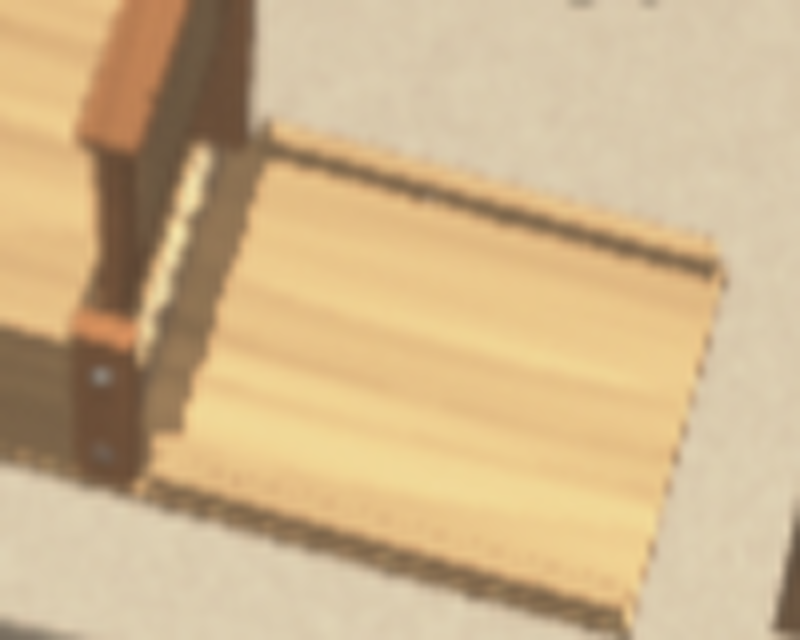

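```bash
python3 -c "
from h import *
S=cam('side');T=cam('top')
for p,uv,z in [(S,(335.3,350),15),(S,(335.3,353),0),(T,(388.5,327.5),15),(T,(400.6,284.8),15)]: X=onz(p,uv,z);print(X.round(1),wb(X).round(1))
"
```

```text
[ 355.9 -137.5   15. ] [ -78.7 -235.    15. ]
[ 361.5 -130.2    0. ] [ -73.7 -227.4    0. ]
[ 360.1 -130.8   15. ] [ -75. -228.   15.]
[ 518.9 -139.3   15. ] [  84.  -224.7   15. ]
```

```bash
sed -i 's/^TH=.*/TH=np.radians(-3.5); BC=np.array([453.,88.,0])/' h.py; cat >> h.py <<'E'
def tip(): 
    o=ctrl.get_obs();R=Ro.from_rotvec(o['orientation']).as_matrix()
    t=wb(np.array(o['ee_pos'])-17*R[:,2]); z=R[:,2]; print('t',round(o['t'],2),'TIPbay',t.round(1),'lean',round(float(np.arccos(-z[2])),3),'xaz',np.degrees(np.arctan2(R[1,0],R[0,0])).round(2),'xz',R[2,0].round(3),'f',np.round(o['ft_force'],1),'w',round(o['width']));return t
def trows(t,lean,n):
    R=Rl(lean); rows(bw(*t)+17*R[:,2],R,n)
E
python3 -c "
from h import *
t=tip();trows([2,t[1]-6,t[2]-26],.75,3)"
```

```text
t 6.12 TIPbay [   5.3 -353.9   50.4] lean 0.74 xaz -4.96 xz 0.021 f [-0.1  0.2  0.3] w 87
turn [ 0.01  -0.032 -0.005] dist 26.8
[0.003, -0.011, -0.002] [-1.4, 7.3, 5.0]
[0.003, -0.011, -0.002] [-1.4, 7.3, 5.0]
[0.003, -0.011, -0.002] [-1.3, 7.3, 5.0]
```

```bash
python3 -m handwheel '[[[0.003,-0.011,0],[-1,6,4],1],[[0.003,-0.011,0],[-1,7.3,5],1],[[0.003,-0.011,0],[-1,7.3,5],1],[[0,0,0],[-1,6,5],1],[[0,0,0],[0,-5,6],1],[[0,0,0],[0,-5.6,5.5],1],[[0,0,0],[0,-5.6,5.5],1],[[0,0,0],[0,-5.6,5.5],1],[[0,0,0],[0,-3,3],1],[[0,0,0],[0,0,0],1]]'; python3 -c "
from h import *
t=tip()
p=cam('side');save(p,'side3')
for q in ['carton','carton_mid']: print([(wb(w(p,d['position'])).round(1),round(d['score'],2)) for d in ctrl.spot_point(p,q)[:2]])
overlay(p,BC[:2],TH,bw(t[0],t[1]+53,0)[:2],TH,(240,170),(220,220),2.7,'so4')
"
```

```text
t: 6.95
ee_pos: [436.8, -225.6, -0.3]
orientation: [-2.395, 0.079, -0.026]
ft_force: [0.3, -2.9, 0.2]
width: 87.8
t 6.95 TIPbay [   3.  -325.5   12.2] lean 0.745 xaz -3.68 xz -0.003 f [ 0.3 -2.9  0.2] w 88
[(array([   7.2, -271.1,    1.4]), 0.59)]
[(array([   5.7, -275.6,   83.2]), 0.81)]
```

View pics/so4.png

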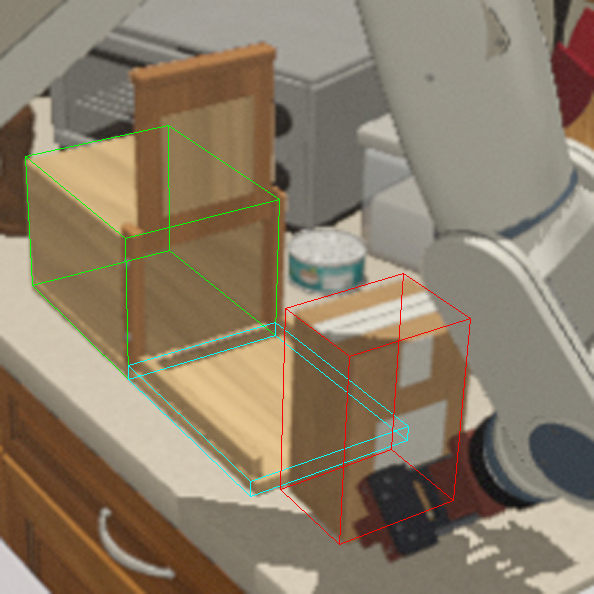

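```bash
python3 -m handwheel '[[[0,0,0],[0,-6,0],1],[[0,0,0],[0,-6,2],1],[[0,0,0],[0,-3.7,3.4],1],[[0,0,0],[0,-3.7,3.4],1],[[0,0,0],[0,-3,3],1],[[0,0,0],[0,-2,2],1],[[0,0,0],[0,0,0],1],[[0,0,0],[0,0,0],1],[[0,0,0],[0,0,0],1],[[0,0,0],[0,0,0],1]]'; python3 -c "
from h import *
t=tip()
p=cam('side');save(p,'side4')
for q in ['carton','carton_mid']: print([(wb(w(p,d['position'])).round(1),round(d['score'],2)) for d in ctrl.spot_point(p,q)[:2]])
overlay(p,BC[:2],TH,bw(7,-268,0)[:2],TH,(240,170),(220,220),2.7,'so5')
"
```

```text
t: 7.93
ee_pos: [439.7, -219.0, 6.5]
orientation: [-2.44, 0.059, -0.039]
ft_force: [-0.1, -2.9, -1.3]
width: 87.5
t 7.93 TIPbay [   5.4 -318.2   19.5] lean 0.702 xaz -3.06 xz 0.013 f [-0.1 -2.9 -1.3] w 88
[(array([   8.8, -266.6,   -1.2]), 0.87)]
[(array([   6.5, -266.2,   85.2]), 0.96), (array([ 1.4, -1.9, 11.6]), 0.45)]
```

View pics/so5.png

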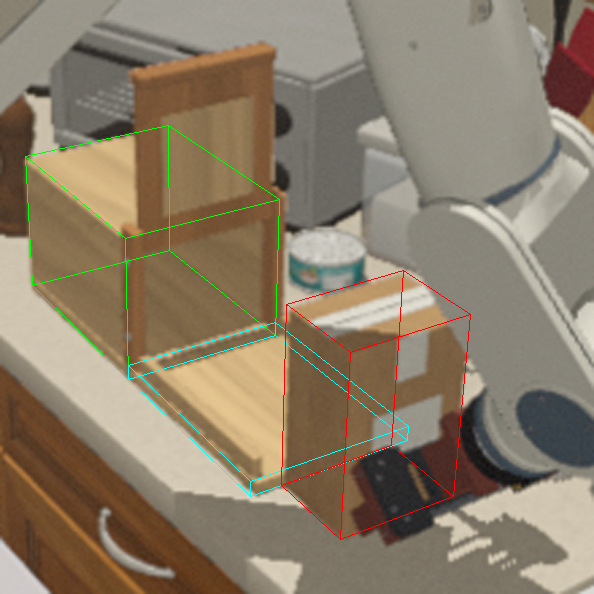

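```bash
python3 -m handwheel '[[[0,0,0],[0,-2.5,2],1],[[0,0,0],[0,-2.5,2],1],[[0,0,0],[0,-2.5,2],1],[[0,0,0],[0,-2.5,2],1],[[0,0,0],[0,0,0],1],[[0,0,0],[0,0,0],1],[[0,0,0],[0,0,0],1],[[0,0,0],[0,0,0],1],[[0,0,0],[0,0,0],1],[[0,0,0],[0,0,0],1]]'; python3 -c "
from h import *
t=tip()
p=cam('side');save(p,'side5')
for q in ['carton','carton_mid']: print([(wb(w(p,d['position'])).round(1),round(d['score'],2)) for d in ctrl.spot_point(p,q)[:2]])
overlay(p,BC[:2],TH,bw(8,-268,0)[:2],TH,(300,240),(150,150),4,'so6')
"
```

```text
t: 8.92
ee_pos: [440.2, -219.1, 6.3]
orientation: [-2.464, 0.048, -0.043]
ft_force: [-1.4, -4.9, 1.5]
width: 88.0
t 8.92 TIPbay [   5.9 -317.9   19.5] lean 0.677 xaz -2.61 xz 0.019 f [-1.4 -4.9  1.5] w 88
[(array([  10.9, -263.9,    0.7]), 0.6)]
[(array([   6.5, -265.6,   83. ]), 0.82)]
```

View pics/so6.png

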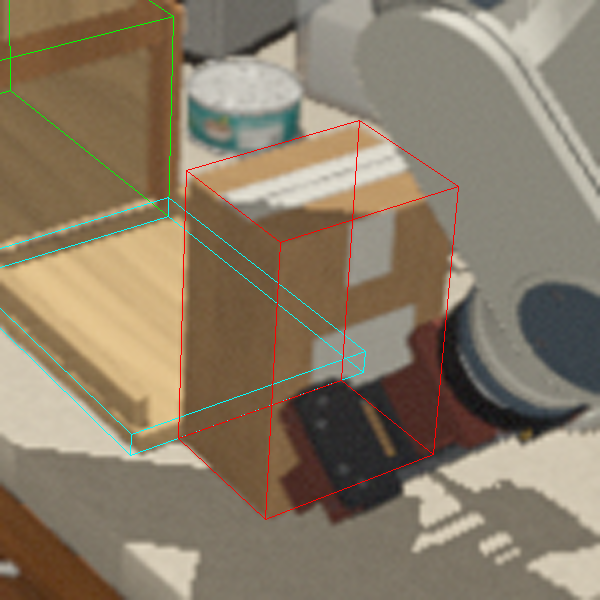

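```bash
python3 -c "
from h import *
t=tip();trows([6,-350,60],.75,2);trows([6,-345,155],.8,4)"
```

```text
t 9.07 TIPbay [   5.8 -318.    19.5] lean 0.677 xaz -2.63 xz 0.019 f [-1.7 -4.8  1.7] w 88
turn [ 0.073 -0.004  0.024] dist 51.7
[0.036, -0.002, 0.012] [0.2, -0.8, -25.8]
[0.036, -0.002, 0.012] [0.1, -1.7, -25.8]
turn [ 0.123 -0.004  0.024] dist 139.2
[0.031, -0.001, 0.006] [0.6, -16.5, -30.7]
[0.031, -0.001, 0.006] [0.4, -17.4, -30.1]
[0.031, -0.001, 0.006] [0.3, -18.3, -29.6]
[0.031, -0.001, 0.006] [0.2, -19.2, -29.0]
```

```bash
python3 -m handwheel '[[[0.036,0,0.012],[0,-1,-26],1],[[0.036,0,0.012],[0,-1,-26],1],[[0.02,0,0],[0,-22,-22],1],[[0.02,0,0],[0,-22,-22],1],[[0.02,0,0],[0,-22,-21],1],[[0,0,0],[0,-5,-5],1],[[0,0,0],[0,0,0],1],[[0,0,0],[0,0,0],1],[[0,0,0],[0,0,0],1],[[0,0,0],[0,0,0],1]]'; python3 -c "
from h import *
t=tip()
p=cam('side');save(p,'side6')
p2=cam('top');save(p2,'top6')
for p in (p,p2):
  for q in ['carton','carton_mid']: print([(wb(w(p,d['position'])).round(1),round(d['score'],2)) for d in ctrl.spot_point(p,q)[:2]])
trows([6,-320,155],.8,3)
"
```

```text
t: 9.9
ee_pos: [435.2, -242.1, 149.7]
orientation: [-2.308, 0.077, -0.022]
ft_force: [0.3, -0.8, 0.1]
width: 87.9
t 9.9 TIPbay [   2.5 -343.2  161.1] lean 0.832 xaz -3.58 xz -0.009 f [ 0.3 -0.8  0.1] w 88
[(array([-83.3, 509.3,   4.6]), 0.71), (array([   9.1, -262.4,   -0.7]), 0.6)]
[(array([   8. , -268.7,   82.6]), 0.58)]
[(array([   6.3, -267.5,   -1.8]), 0.73)]
[(array([   7.5, -267.4,   92.2]), 0.98)]
turn [-0.032  0.004 -0.007] dist 24.7
[-0.011, 0.001, -0.002] [1.1, -3.5, 7.4]
[-0.011, 0.001, -0.002] [1.1, -3.6, 7.3]
[-0.011, 0.001, -0.002] [1.1, -3.7, 7.3]
```

View pics/side6.png

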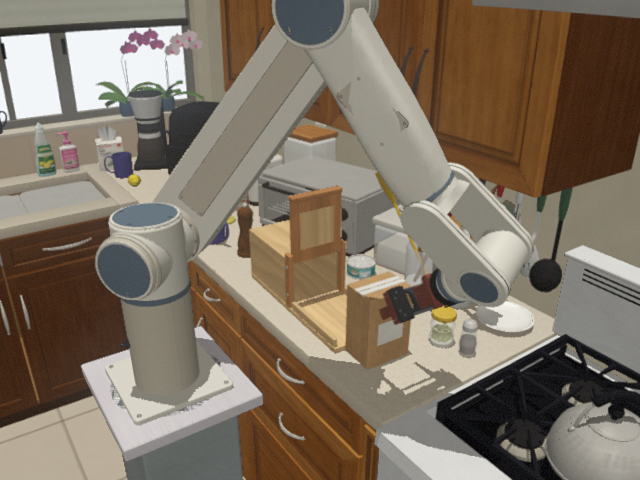

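View pics/top6.png

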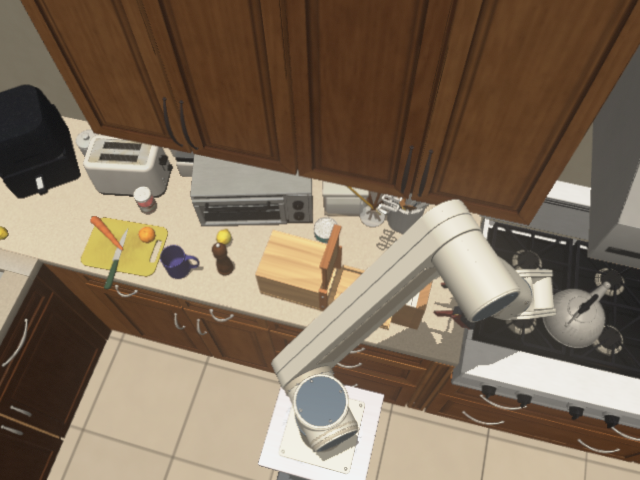

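```bash
python3 -m handwheel '[[[0,0,0],[1,-4,8],1],[[0,0,0],[1,-4,8],1],[[0,0,0],[1,-5,7],1],[[0,0,0],[0,-5.5,5.8],1],[[0,0,0],[0,-5.5,5.8],1],[[0,0,0],[0,-5.5,5.8],1],[[0,0,0],[0,-5.5,5.8],1],[[0,0,0],[0,-5.5,5.8],1],[[0,0,0],[0,0,0],1],[[0,0,0],[0,0,0],1]]'; python3 -c "
from h import *
t=tip()
p=cam('side');save(p,'side7')
for q in ['carton','carton_mid']: print([(wb(w(p,d['position'])).round(1),round(d['score'],2)) for d in ctrl.spot_point(p,q)[:2]])
"
```

```text
t: 11.03
ee_pos: [443.1, -169.2, 145.0]
orientation: [-2.309, 0.075, -0.022]
ft_force: [-0.6, -0.6, 0.7]
width: 87.8
t 11.03 TIPbay [   5.9 -269.9  156.4] lean 0.832 xaz -3.52 xz -0.008 f [-0.6 -0.6  0.7] w 88
[(array([  10. , -268.9,   13.2]), 0.92)]
[(array([-37.2, 369.9,  -0.5]), 0.71)]
```

View pics/side7.png

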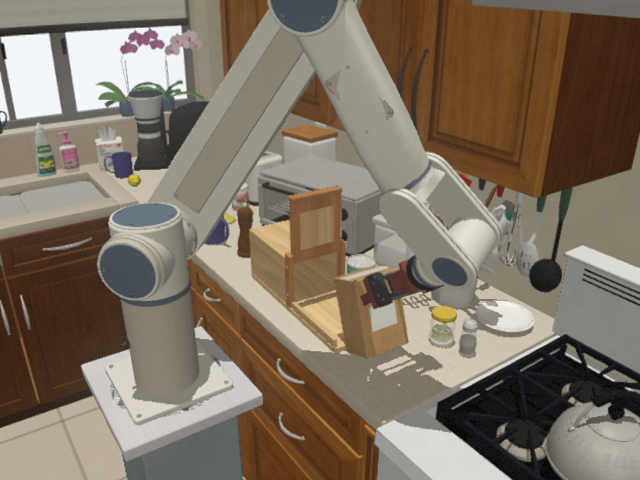

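Tipping well (carton leaning at (372,312)). Continue pushing.

```bash
python3 -m handwheel '[[[0,0,0],[0,-5.5,5.8],1],[[0,0,0],[0,-5.5,5.8],1],[[0,0,0],[0,-5.5,5.8],1],[[0,0,0],[0,-5.5,5.8],1],[[0,0,0],[0,-5.5,5.8],1],[[0,0,0],[0,-5.5,5.8],1],[[0,0,0],[0,-5,5],1],[[0,0,0],[0,0,0],1],[[0,0,0],[0,0,0],1],[[0,0,0],[0,0,0],1]]'; python3 -c "
from h import *
t=tip()
p=cam('side');save(p,'side8')
for q in ['carton','carton_mid']: print([(wb(w(p,d['position'])).round(1),round(d['score'],2)) for d in ctrl.spot_point(p,q)[:2]])
"
```

```text
t: 12.02
ee_pos: [446.6, -108.7, 146.1]
orientation: [-2.308, 0.076, -0.022]
ft_force: [0.5, -1.0, 0.9]
width: 87.7
t 12.02 TIPbay [   5.7 -209.3  157.5] lean 0.832 xaz -3.57 xz -0.009 f [ 0.5 -1.   0.9] w 88
[(array([   7.8, -254.2,   58.1]), 0.73)]
[(array([-39.7, 370.6,  -3.2]), 0.35)]
```

View pics/side8.png

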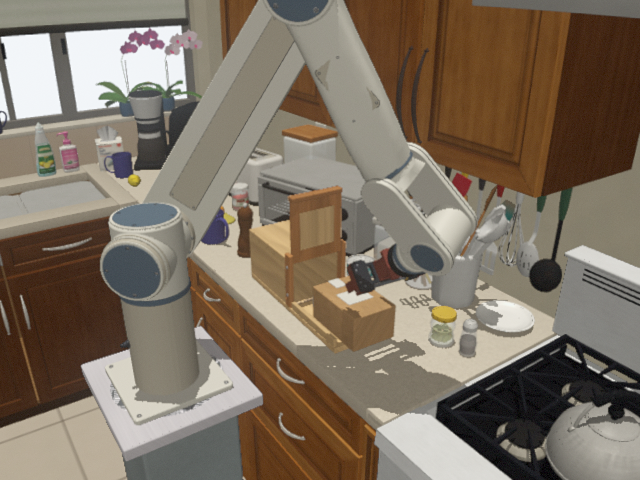

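```bash
python3 -c "
from h import *
t=tip();R=Rl(1.05)
rows(bw(6,-290,150)+17*R[:,2],R,4);rows(bw(6,-280,55)+17*R[:,2],R,1)
p=cam('top');save(p,'top8')
q=np.array(ctrl.get_obs()['qpos'])
for n in ['carton','carton_mid']: print([(wb(w(p,d['position'])).round(1),round(d['score'],2)) for d in ctrl.spot_point(p,n)[:2]])
"
```

```text
t 12.17 TIPbay [   5.8 -209.7  157.5] lean 0.832 xaz -3.61 xz -0.009 f [ 0.3  0.1 -0.5] w 88
turn [ 0.218  0.004 -0.008] dist 78.2
[0.054, 0.001, -0.002] [0.1, 14.0, -13.7]
[0.054, 0.001, -0.002] [0.1, 13.2, -14.4]
[0.054, 0.001, -0.002] [0.1, 12.4, -15.1]
[0.054, 0.001, -0.002] [0.1, 11.6, -15.8]
turn [ 0.218  0.004 -0.008] dist 120.6
[0.218, 0.004, -0.008] [1.2, 119.4, 16.6]
[(array([   4.1, -256.8,   62. ]), 0.84)]
[(array([   6. , -167. ,   57.3]), 0.64), (array([   7.1, -258.3,   62.3]), 0.55)]
```

```bash
python3 -m handwheel '[[[0.055,0,0],[0,17,-17],0.7],[[0.055,0,0],[0,16,-18],0.7],[[0.055,0,0],[0,15,-18],0.7],[[0.055,0,0],[0,14,-19],0.7],[[0,0,0],[0,12,-2],0.7],[[0,0,0],[0,20,12],0.7],[[0,0,0],[0,20,12],0.7],[[0,0,0],[0,20,12],0.7],[[0,0,0],[0,10,6],0.7],[[0,0,0],[0,0,0],0.7]]'; python3 -c "
from h import *
t=tip()
p=cam('side');save(p,'side9')
for n in ['carton','carton_mid']: print([(wb(w(p,d['position'])).round(1),round(d['score'],2)) for d in ctrl.spot_point(p,n)[:2]])
trows([4,-268,55],1.05,2)
"
```

```text
t: 13.15
ee_pos: [439.8, -215.4, 44.9]
orientation: [-2.085, 0.07, -0.035]
ft_force: [-0.3, 0.8, 0.2]
width: 61.4
t 13.15 TIPbay [   5.4 -318.4   53.3] lean 1.055 xaz -3.72 xz -0.004 f [-0.3  0.8  0.2] w 61
[(array([  12. , -252.8,   59.3]), 0.83)]
[]
turn [-0.004 -0.002 -0.003] dist 51.3
[-0.002, -0.001, -0.001] [-1.3, -12.2, 22.5]
[-0.002, -0.001, -0.001] [-1.3, -12.3, 22.5]
```

View pics/side9.png

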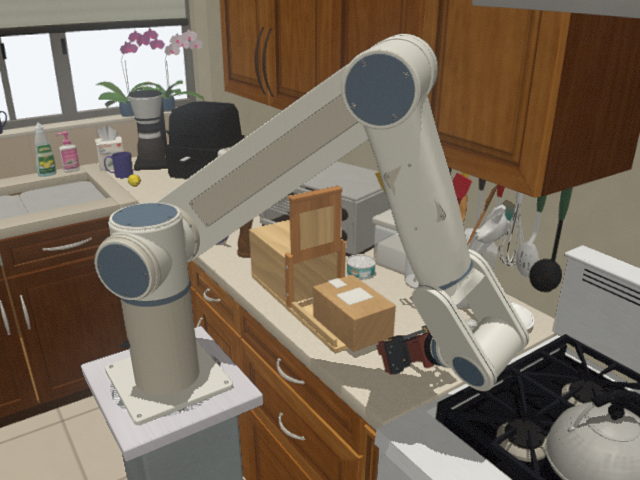

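```bash
python3 -m handwheel '[[[0,0,0],[0,-8,14],0.7],[[0,0,0],[0,-8,14],0.7],[[0,0,0],[0,-7,12],0.7],[[0,0,0],[0,-6,10.4],0.7],[[0,0,0],[0,-6,10.4],0.7],[[0,0,0],[0,-6,10.4],0.7],[[0,0,0],[0,-6,10.4],0.7],[[0,0,0],[0,-6,10.4],0.7],[[0,0,0],[0,-6,10.4],0.7],[[0,0,0],[0,-6,10.4],0.7]]'; python3 -c "
from h import *
t=tip()
p=cam('side');save(p,'side10');p2=cam('top')
for p in (p,p2):
  for n in ['carton','carton_mid']: print([(wb(w(p,d['position'])).round(1),round(d['score'],2)) for d in ctrl.spot_point(p,n)[:2]])
"
```

```text
t: 14.13
ee_pos: [453.2, -80.2, 52.1]
orientation: [-2.099, 0.064, -0.049]
ft_force: [-0.3, -1.4, -1.4]
width: 61.3
t 14.13 TIPbay [  10.3 -182.5   60.7] lean 1.042 xaz -3.76 xz 0.009 f [-0.3 -1.4 -1.4] w 61
[(array([   9.9, -175.6,   59.4]), 0.71)]
[(array([  6.8, -92.3,  53.8]), 0.7)]
[(array([-38.7, 371.4,   2.4]), 0.51)]
[(array([  8.6, -87.4,  59.8]), 0.83)]
```

View pics/side10.png

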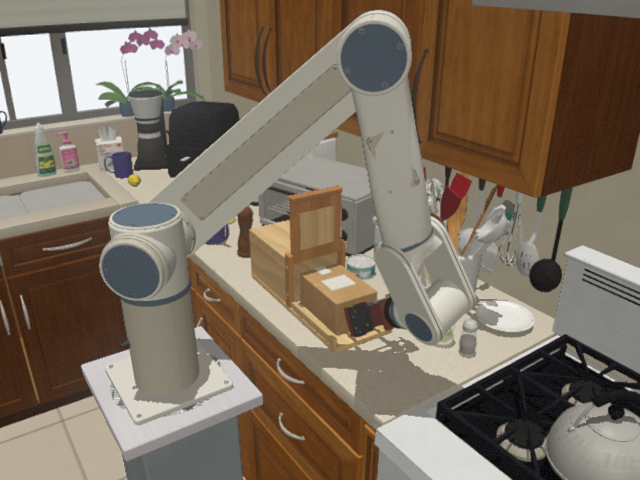

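```bash
python3 -m handwheel '[[[0,0,0],[-1.2,-5,10.4],0.7],[[0,0,0],[-1.2,-5,10.4],0.7],[[0,0,0],[-1.2,-5,10.4],0.7],[[0,0,0],[-1.2,-5,10.4],0.7],[[0,0,0],[-1.2,-5,10.4],0.7],[[0,0,0],[-1.2,-5.5,10.4],0.7],[[0,0,0],[-1.2,-5.5,10.4],0.7],[[0,0,0],[-1.2,-5.5,10.4],0.7],[[0,0,0],[-1,-3,6],0.7],[[0,0,0],[0,0,0],0.7]]'; python3 -c "
from h import *
t=tip()
p=cam('side');save(p,'side11');p2=cam('top');save(p2,'top11')
for p in (p,p2):
  for n in ['carton','carton_mid']: print([(wb(w(p,d['position'])).round(1),round(d['score'],2)) for d in ctrl.spot_point(p,n)[:2]])
im=cv2.imread('pics/side11.png')[220:370,270:430];cv2.imwrite('pics/s11z.png',cv2.resize(im,None,fx=5,fy=5,interpolation=cv2.INTER_CUBIC))
im=cv2.imread('pics/top11.png')[210:330,250:410];cv2.imwrite('pics/t11z.png',cv2.resize(im,None,fx=5,fy=5,interpolation=cv2.INTER_CUBIC))
"
```

```text
t: 15.27
ee_pos: [454.3, 20.5, 47.3]
orientation: [-2.102, 0.071, -0.067]
ft_force: [1.5, -2.4, 0.9]
width: 61.7
t 15.27 TIPbay [  5.  -82.   55.9] lean 1.039 xaz -4.46 xz 0.019 f [ 1.5 -2.4  0.9] w 62
[(array([  5.5, -74.4,  58. ]), 0.85)]
[(array([ 1.1, 11.2, 55.7]), 0.84)]
[]
[(array([ 3.5,  9.1, 54.6]), 0.64), (array([-38.4, 370.5,   1.5]), 0.42)]
```

View pics/s11z.png

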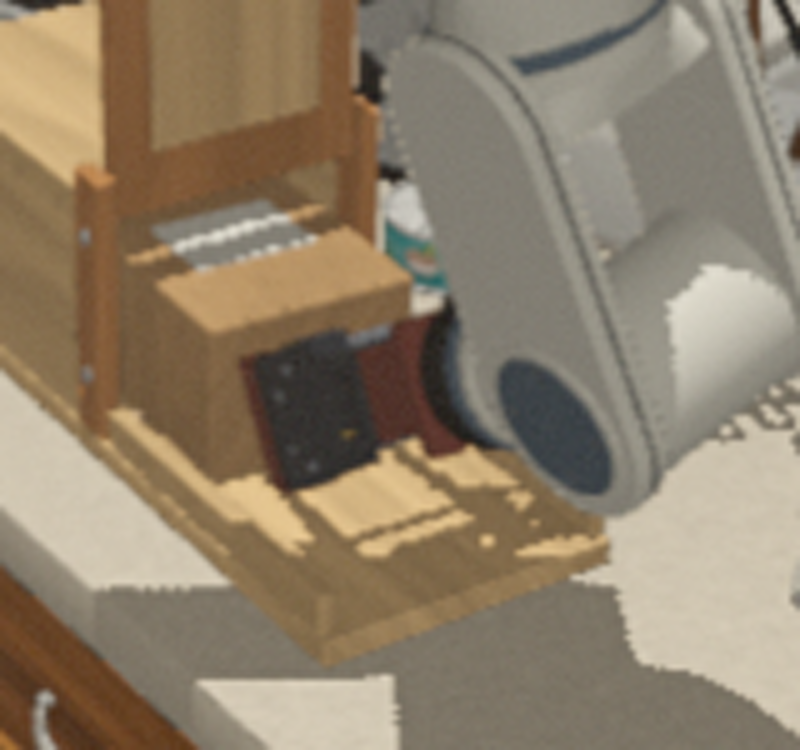

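View pics/t11z.png

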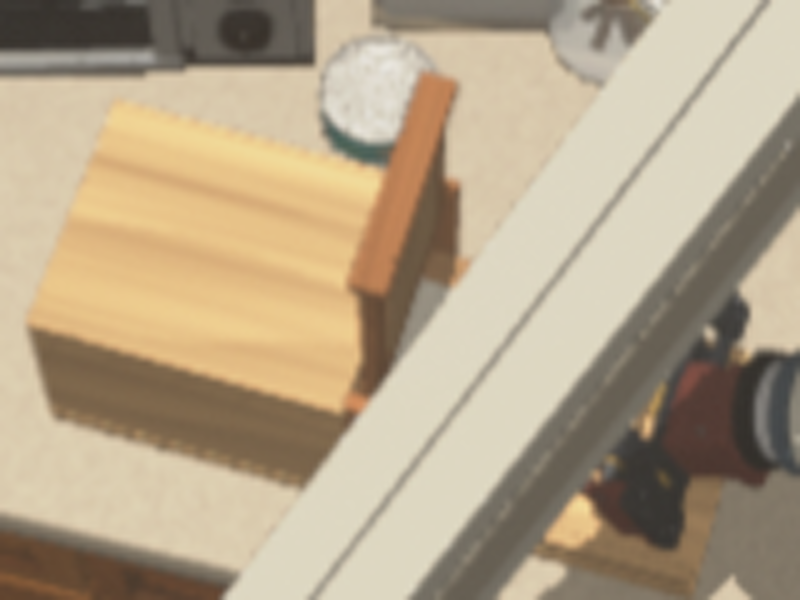

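```bash
python3 -c "
from fk import *
par=np.array([312.4,563.2,484.9,327.7,0,77.5,0]);s=11.9
q=np.array(ctrl.get_obs()['qpos']);R=Rl(1.05)
for y in (-82,-40,10):
    pos=bw(3,y,52)+17*R[:,2]
    def f(q):
        p,Rc=fk(q,par);p=p+Ro.from_euler('z',q[0]).apply([0,s,0]);return np.concatenate([(p-pos)/100,(Rc.inv()*Ro.from_matrix(R)).as_rotvec()])
    r=least_squares(f,q,bounds=(LO,HI));q=r.x
    R1=Ro.from_euler('z',q[0]);Ra=R1*Ro.from_euler('y',q[1]);Rb=Ra*Ro.from_euler('y',q[2])
    S=np.array([0,0,par[0]])+R1.apply([0,s,0]);E=S+Ra.apply([0,0,par[1]]);E2=E+Rb.apply([77.5,0,0]);W=E2+Rb.apply([0,0,par[2]])
    print(y,q.round(2),np.abs(r.fun).max().round(4),'elbow',wb(E).round(),wb(E2).round(),'wrist',wb(W).round())
    A,B=E2,W
    rail=np.array([bw(x,yy,z) for x in np.linspace(-74,74,15) for yy in(-12,) for z in (200,250,290,322)])
    d=[min(np.linalg.norm(A+t*(B-A)-x) for t in np.linspace(0,1,60)) for x in rail];k=int(np.argmin(d));print('min dist',round(min(d)),wb(rail[k]).round())
trows([3,-80,52],1.05,1)
"
```

```text
-82 [-0.57  0.84  1.96  0.93  1.24 -1.26] 0.0 elbow [ -75. -308.  689.] [-139. -273.  663.] wrist [   3. -352.  207.]
min dist 315 [-53. -12. 322.]
-40 [-0.49  0.83  2.    1.01  1.2  -1.27] 0.0 elbow [ -64. -279.  692.] [-131. -248.  669.] wrist [   3. -310.  207.]
min dist 280 [-42. -12. 322.]
10 [-0.4   0.83  2.04  1.11  1.16 -1.28] 0.0 elbow [ -52. -240.  694.] [-122. -216.  673.] wrist [   3. -260.  207.]
min dist 236 [-32. -12. 322.]
turn [ 0.011 -0.025  0.008] dist 5.8
[0.011, -0.025, 0.008] [-3.0, 1.2, 4.8]
```

```bash
python3 -m handwheel '[[[0.001,-0.003,0.001],[-0.7,-4.5,9],0.7],[[0.001,-0.003,0.001],[-0.7,-4.5,9],0.7],[[0.001,-0.003,0.001],[-0.7,-4.5,9],0.7],[[0.001,-0.003,0.001],[-0.7,-4.5,9],0.7],[[0.001,-0.003,0.001],[-0.7,-4.5,9],0.7],[[0.001,-0.003,0.001],[-0.7,-4.5,9],0.7],[[0.001,-0.003,0.001],[-0.7,-4.5,9],0.7],[[0,0,0],[0,-4,8],0.7],[[0,0,0],[0,0,0],0.7],[[0,0,0],[0,0,0],0.7]]'; python3 -c "
from h import *
t=tip()
p=cam('side');save(p,'side12');
for n in ['carton','carton_mid']: print([(wb(w(p,d['position'])).round(1),round(d['score'],2)) for d in ctrl.spot_point(p,n)[:2]])
im=cv2.imread('pics/side12.png')[220:370,270:430];cv2.imwrite('pics/s12z.png',cv2.resize(im,None,fx=5,fy=5,interpolation=cv2.INTER_CUBIC))
"
```

```text
t: 16.4
ee_pos: [460.6, 99.0, 43.2]
orientation: [-2.095, 0.07, -0.053]
ft_force: [-0.0, -3.3, 0.8]
width: 61.4
t 16.4 TIPbay [ 6.7 -3.3 51.7] lean 1.046 xaz -4.14 xz 0.009 f [-0.  -3.3  0.8] w 61
[(array([ 6. ,  3.8, 60.3]), 0.69)]
[]
```

View pics/s12z.png

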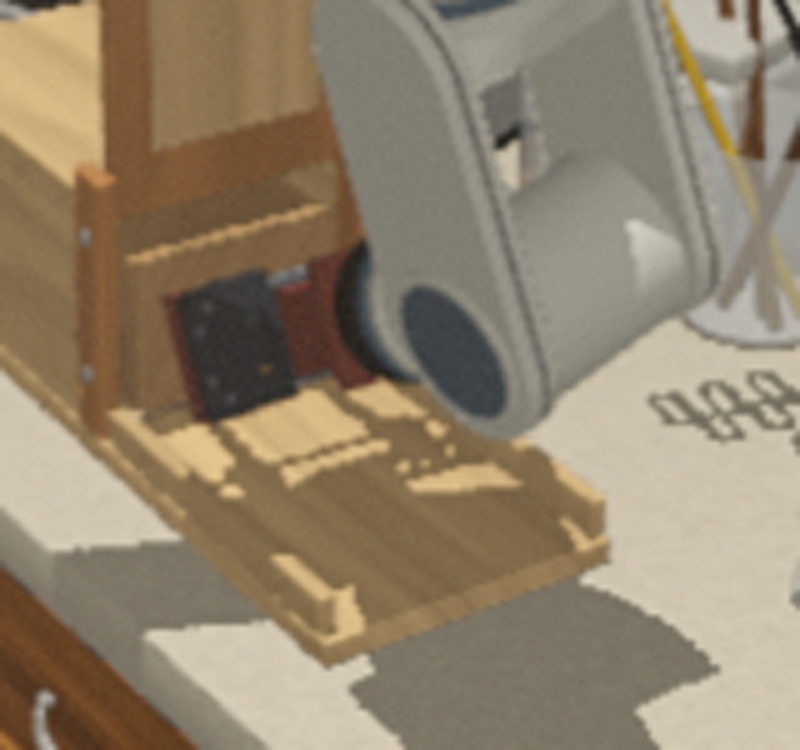

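```bash
python3 -m handwheel '[[[0,0,0],[-0.7,-3,5.2],0.7],[[0,0,0],[-0.7,-3,5.2],0.7],[[0,0,0],[-0.7,-3,5.2],0.7],[[0,0,0],[0,-2.5,4],0.7],[[0,0,0],[0,0,0],0.7],[[0,0,0],[0,0,0],0.7],[[0,0,0],[0,0,0],0.7],[[0,0,0],[0,0,0],0.7],[[0,0,0],[0,0,0],0.7],[[0,0,0],[0,0,0],0.7]]'; python3 -c "
from h import *
t=tip()
p=cam('side');save(p,'side13');
for n in ['carton','carton_mid']: print([(wb(w(p,d['position'])).round(1),round(d['score'],2)) for d in ctrl.spot_point(p,n)[:2]])
trows([3,-200,60],1.05,6)
"
```

```text
t: 17.38
ee_pos: [460.9, 122.2, 43.1]
orientation: [-2.096, 0.073, -0.056]
ft_force: [0.0, -2.4, 1.7]
width: 61.3
t 17.38 TIPbay [ 5.6 19.9 51.7] lean 1.045 xaz -4.31 xz 0.01 f [ 0.  -2.4  1.7] w 61
[(array([ 1.9, 24. , 61.3]), 0.58)]
[(array([ 165.5, -309.2,   -2.8]), 0.34)]
turn [ 0.005 -0.017  0.001] dist 220.1
[0.001, -0.003, 0.0] [0.1, 17.2, -32.4]
[0.001, -0.003, 0.0] [-0.0, 17.2, -32.4]
[0.001, -0.003, 0.0] [-0.1, 17.1, -32.4]
[0.001, -0.003, 0.0] [-0.2, 17.1, -32.4]
[0.001, -0.003, 0.0] [-0.3, 17.1, -32.5]
[0.001, -0.003, 0.0] [-0.4, 17.0, -32.5]
```

```bash
python3 -m handwheel '[[[0,0,0],[0,6,-12],0.7],[[0,0,0],[0,17,-32],0.7],[[0,0,0],[0,17,-32],0.7],[[0,0,0],[0,17,-32],0.7],[[0,0,0],[0,17,-32],0.7],[[0,0,0],[0,17,-32],0.7],[[0,0,0],[0,10,-35],0.7],[[0,0,0],[0,0,-40],0.7],[[0,0,0],[0,0,-40],1],[[0,0,0],[0,0,0],1]]'; python3 -c "
from h import *
t=tip();st()
p=cam('side');save(p,'side14');p2=cam('top')
for p in (p,p2):
  for n in ['carton','carton_mid','shutter_near','shutter_far']: print(n,[(wb(w(p,d['position'])).round(1),round(d['score'],2)) for d in ctrl.spot_point(p,n)[:2]])
im=cv2.imread('pics/side14.png')[170:370,250:430];cv2.imwrite('pics/s14z.png',cv2.resize(im,None,fx=4,fy=4,interpolation=cv2.INTER_CUBIC)[:,:720])
"
```

```text
t: 18.37
ee_pos: [432.4, -185.7, 99.6]
orientation: [-2.092, 0.069, -0.037]
ft_force: [0.8, -0.3, 0.9]
width: 71.6
t 18.37 TIPbay [  -3.9 -289.1  108.1] lean 1.049 xaz -3.72 xz -0.002 f [ 0.8 -0.3  0.9] w 72
t 18.3667 pos [ 432.4 -185.7   99.6] rv [-2.092  0.069 -0.037] q [-0.866  0.806  1.714  0.647  1.528 -1.151] f [ 0.8 -0.3  0.9] w 71.56536380563887
carton [(array([ 4.2, 24.2, 60.6]), 0.94)]
carton_mid [(array([-0.2,  3.9,  0.9]), 0.52)]
shutter_near [(array([-55.3,  -4.1, 318. ]), 0.89), (array([ 3.8, 25.6, 58.5]), 0.54)]
shutter_far [(array([5.340e+01, 2.000e-01, 3.183e+02]), 0.74)]
carton []
carton_mid [(array([-84. , 507.6,   3.8]), 0.29)]
shutter_near [(array([-59.2,   0. , 320. ]), 0.57)]
shutter_far [(array([5.280e+01, 1.000e-01, 3.201e+02]), 0.97)]
```

View pics/s14z.png

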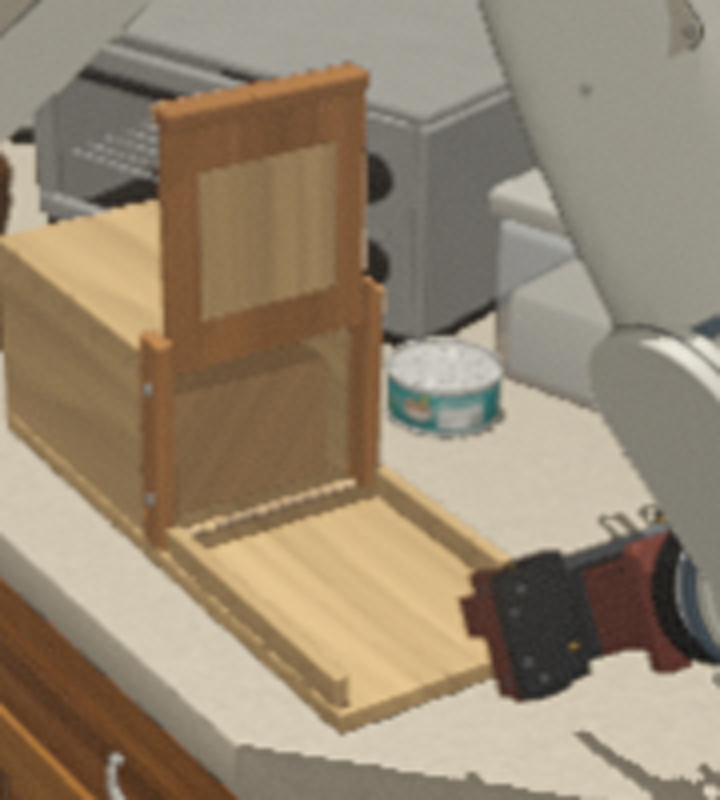

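```bash
python3 -c "
from h import *
trows([-1,-100,375],0,10)
"
```

```text
turn [-1.055  0.008 -0.003] dist 309.4
[-0.106, 0.001, -0.0] [0.3, -30.9, 1.7]
[-0.106, 0.001, -0.0] [0.3, -30.9, -1.6]
[-0.106, 0.001, -0.0] [0.3, -30.6, -4.8]
[-0.106, 0.001, -0.0] [0.3, -29.9, -8.0]
[-0.106, 0.001, -0.0] [0.4, -28.9, -11.1]
[-0.106, 0.001, -0.0] [0.4, -27.5, -14.1]
[-0.106, 0.001, -0.0] [0.4, -25.9, -16.9]
[-0.106, 0.001, -0.0] [0.4, -24.0, -19.6]
[-0.106, 0.001, -0.0] [0.5, -21.8, -22.0]
[-0.106, 0.001, -0.0] [0.5, -19.3, -24.2]
```

```bash
python3 -m handwheel '[[[-0.106,0.001,0],[0,-31,2],1],[[-0.106,0.001,0],[0,-31,-2],1],[[-0.106,0.001,0],[0,-31,-5],1],[[-0.106,0.001,0],[0,-30,-8],1],[[-0.106,0.001,0],[0,-29,-11],1],[[-0.106,0.001,0],[0,-28,-14],1],[[-0.106,0.001,0],[0,-26,-17],1],[[-0.106,0.001,0],[0,-24,-20],1],[[-0.106,0.001,0],[0,-22,-22],1],[[-0.106,0.001,0],[0,-19,-24],1]]'; python3 -c "
from h import *
t=tip();trows([-1,-1,350],0,3)
"
```

```text
t: 19.7
ee_pos: [442.9, -2.8, 351.3]
orientation: [3.121, -0.124, -0.03]
ft_force: [1.5, 0.2, -0.7]
width: 87.8
t 19.7 TIPbay [ -4.3 -90.9 368.3] lean 0.026 xaz -4.55 xz -0.018 f [ 1.5  0.2 -0.7] w 88
turn [ 0.018  0.019 -0.018] dist 92.1
[0.006, 0.006, -0.006] [0.8, -30.2, 5.5]
[0.006, 0.006, -0.006] [0.9, -30.2, 5.7]
[0.006, 0.006, -0.006] [1.0, -30.1, 5.9]
```

```bash
python3 -m handwheel '[[[0.006,0.006,-0.006],[1,-27,2],1],[[0.006,0.006,-0.006],[1,-27,4],1],[[0.006,0.006,-0.006],[1,-27,4],1],[[0,0,0],[0,-8,0],1],[[0,0,0],[0,0,0],1],[[0,0,0],[0,0,0],1],[[0,0,0],[0,0,0],1],[[0,0,0],[0,0,0],1],[[0,0,0],[0,0,0],1],[[0,0,0],[0,0,0],1]]'; python3 -c "
from h import *
t=tip();trows([-1,-1,340],0,1)
p=cam('side');save(p,'side15');p2=cam('top');save(p2,'top15')
a=cv2.resize(cv2.imread('pics/side15.png')[130:290,240:440],None,fx=2,fy=2);a=cv2.resize(cv2.imread('pics/side15.png')[130:290,240:400],None,fx=3.7,fy=3.7,interpolation=cv2.INTER_CUBIC);cv2.imwrite('pics/s15z.png',a)
b=cv2.resize(cv2.imread('pics/top15.png')[180:330,240:400],None,fx=4,fy=4,interpolation=cv2.INTER_CUBIC);cv2.imwrite('pics/t15z.png',b)
"
```

```text
t: 20.53
ee_pos: [452.2, 94.5, 348.1]
orientation: [3.135, -0.075, 0.023]
ft_force: [-0.5, -0.5, 0.2]
width: 88.0
t 20.53 TIPbay [ -1.5   6.6 365.1] lean 0.015 xaz -2.75 xz 0.015 f [-0.5 -0.5  0.2] w 88
turn [ 0.005 -0.015  0.013] dist 26.2
[0.005, -0.015, 0.013] [-0.2, 7.3, 25.2]
```

View pics/s15z.png

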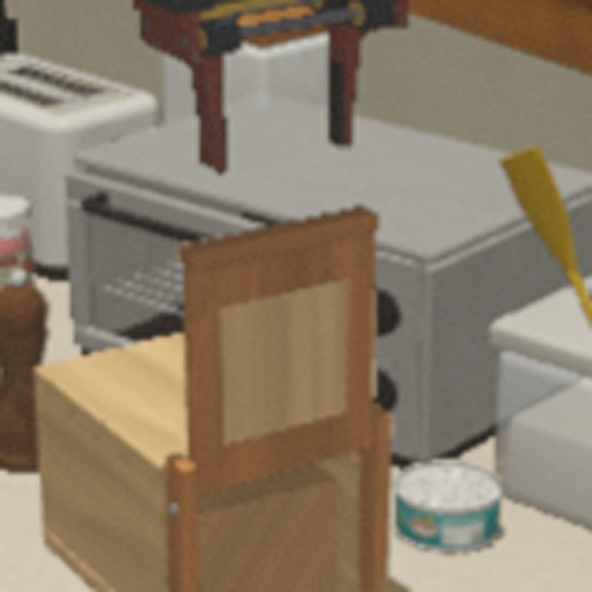

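View pics/t15z.png

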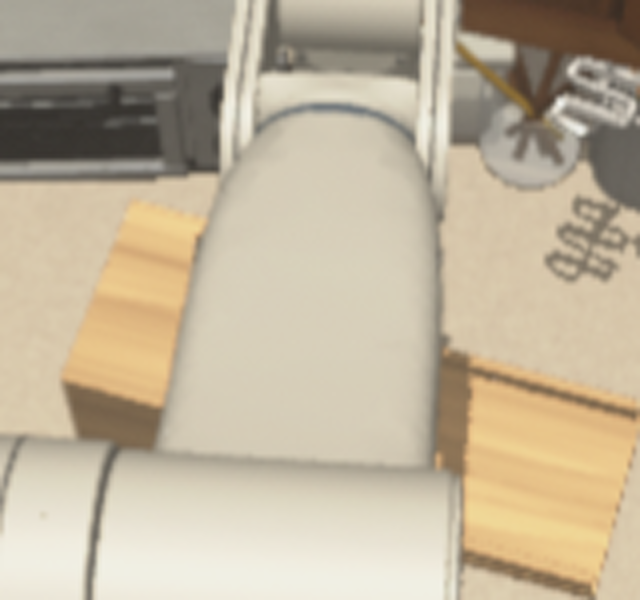

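```bash
python3 -m handwheel '[[[0.002,-0.007,0.006],[0,4,0],1],[[0.002,-0.007,0.006],[0,4,0],1],[[0,0,0],[0,0,10],1],[[0,0,0],[0,0,10],1],[[0,0,0],[0,0,8],1],[[0,0,0],[0,0,5],1],[[0,0,0],[0,0,0],1],[[0,0,0],[0,0,0],1],[[0,0,0],[0,0,0],1],[[0,0,0],[0,0,0],1]]'; python3 -c "
from h import *
t=tip();trows([-1,-1,320],0,1)
p=cam('side');save(p,'side16')
S=np.array([[a,b,0] for a in (-50,50) for b in(-10,10)])
o=ctrl.get_obs();R=Ro.from_rotvec(o['orientation']).as_matrix();im=cv2.imread('pics/side16.png')[150:230,270:370];s=7;im=cv2.resize(im,None,fx=s,fy=s,interpolation=cv2.INTER_CUBIC)
for u in (proj(p,[np.array(o['ee_pos'])+R@(v+[0,0,-17]) for v in S])-[270,150])*s: cv2.circle(im,tuple(int(a) for a in u),3,(255,0,255),-1)
uv=proj(p,[bw(x,y,319) for x in(-73.5,73.5) for y in (-13,11)]);draw(im,uv,[(0,1),(1,3),(3,2),(2,0)],(0,255,0),s,np.array([270,150.]))
cv2.imwrite('pics/s16z.png',im)
"
```

```text
t: 21.47
ee_pos: [451.1, 84.8, 310.2]
orientation: [3.139, -0.099, -0.005]
ft_force: [0.4, 0.1, -0.4]
width: 87.9
t 21.47 TIPbay [ -1.7  -3.3 327.2] lean 0.004 xaz -3.6 xz -0.003 f [ 0.4  0.1 -0.4] w 88
turn [ 0.001  0.003 -0.002] dist 7.6
[0.001, 0.003, -0.002] [0.8, -2.3, 7.2]
```

View pics/s16z.png

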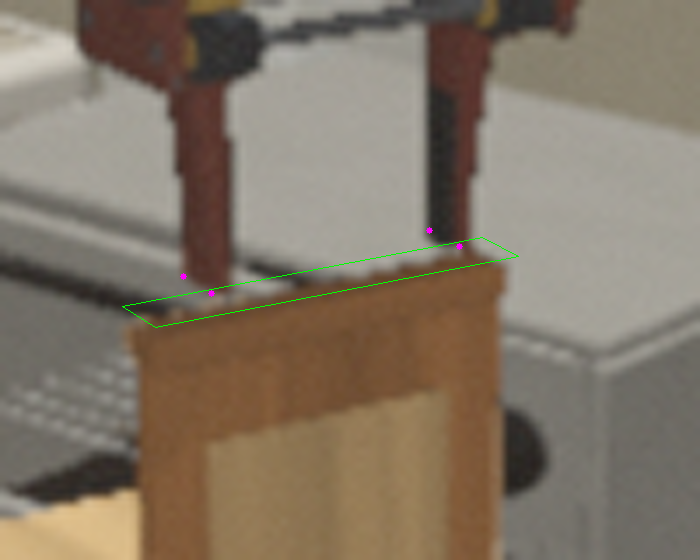

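```bash
python3 -m handwheel '[[[0,0,0],[0,-1,4],1],[[0,0,0],[0,-1,4],1],[[0,0,0],[0,0,5],1],[[0,0,0],[0,0,5],1],[[0,0,0],[0,0,5],1],[[0,0,0],[0,0,5],1],[[0,0,0],[0,0,5],1],[[0,0,0],[0,0,5],1],[[0,0,0],[0,0,0],1],[[0,0,0],[0,0,0],1]]'; python3 -c "
from h import *
t=tip()
p=cam('side');save(p,'side17')
im=cv2.imread('pics/side17.png')[140:270,260:400];s=5;cv2.imwrite('pics/s17z.png',cv2.resize(im,None,fx=s,fy=s,interpolation=cv2.INTER_CUBIC))
"
```

```text
t: 22.35
ee_pos: [453.2, 87.3, 270.5]
orientation: [3.14, -0.098, 0.004]
ft_force: [-0.5, -1.2, 3.9]
width: 87.7
t 22.35 TIPbay [ 2.000e-01 -7.000e-01  2.875e+02] lean 0.002 xaz -3.59 xz 0.002 f [-0.5 -1.2  3.9] w 88
```

View pics/s17z.png

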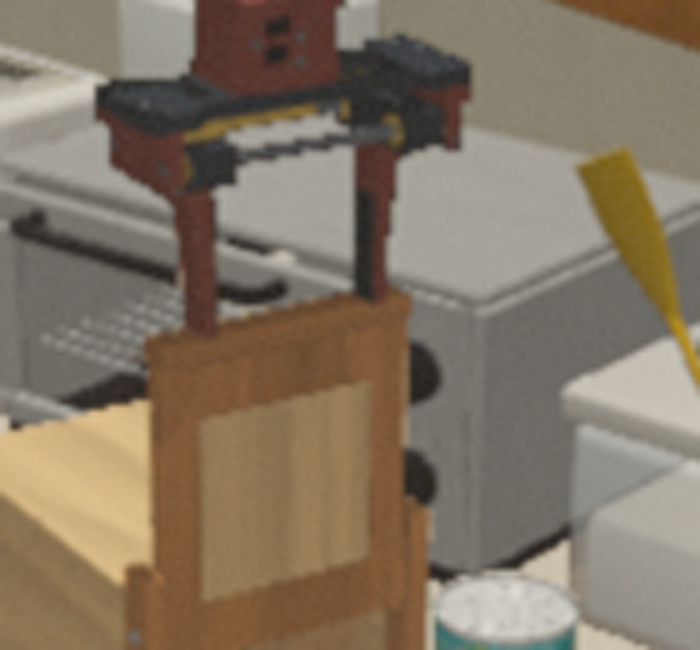

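```bash
python3 -m handwheel '[[[0,0,0],[0,0,7],1],[[0,0,0],[0,0,7],1],[[0,0,0],[0,0,7],1],[[0,0,0],[0,0,7],1],[[0,0,0],[0,0,7],1],[[0,0,0],[0,0,7],1],[[0,0,0],[0,0,7],1],[[0,0,0],[0,0,7],1],[[0,0,0],[0,0,7],1],[[0,0,0],[0,0,0],1]]'; python3 -c "
from h import *
t=tip()
p=cam('side');save(p,'side18')
im=cv2.imread('pics/side18.png')[160:290,260:400];s=5;cv2.imwrite('pics/s18z.png',cv2.resize(im,None,fx=s,fy=s,interpolation=cv2.INTER_CUBIC))
"
```

```text
t: 23.23
ee_pos: [453.1, 87.3, 201.7]
orientation: [-3.14, 0.098, -0.003]
ft_force: [1.0, -0.0, -0.6]
width: 87.6
t 23.23 TIPbay [ 1.000e-01 -7.000e-01  2.187e+02] lean 0.002 xaz -3.58 xz 0.002 f [ 1.  -0.  -0.6] w 88
```

View pics/s18z.png

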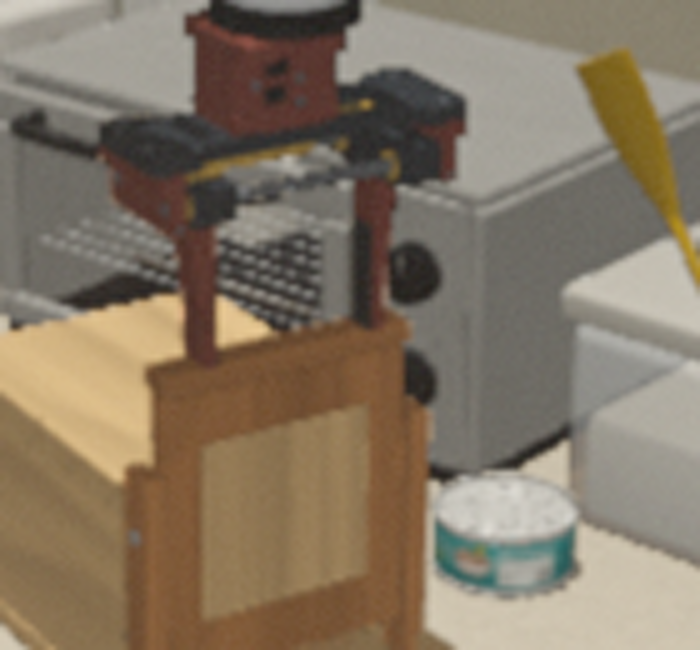

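Moving down cleanly. Remaining ≈ 22 mm; small steps until the stop.

```bash
python3 -m handwheel '[[[0,0,0],[0,0,4],1],[[0,0,0],[0,0,4],1],[[0,0,0],[0,0,4],1],[[0,0,0],[0,0,3],1],[[0,0,0],[0,0,3],1],[[0,0,0],[0,0,2],1],[[0,0,0],[0,0,2],1],[[0,0,0],[0,0,2],1],[[0,0,0],[0,0,2],1],[[0,0,0],[0,0,1],1]]'; python3 -c "
from h import *
t=tip()"
```

```text
t: 24.12
ee_pos: [453.4, 87.4, 176.5]
orientation: [-3.14, 0.098, -0.003]
ft_force: [-5.7, -1.8, 17.2]
width: 88.0
t 24.12 TIPbay [  0.4  -0.6 193.5] lean 0.002 xaz -3.59 xz 0.002 f [-5.7 -1.8 17.2] w 88
```

```bash
python3 -m handwheel '[[[0,0,0],[0,0,2],1],[[0,0,0],[0,0,2],1],[[0,0,0],[0,0,0],1],[[0,0,0],[0,0,-10],1],[[0,0,0],[0,0,-30],1],[[0,0,0],[0,0,-40],1],[[0,0,0],[0,0,-40],1],[[0,0,0],[0,10,-40],1],[[0,0,0],[0,30,-20],1],[[0,0,0],[0,0,0],1]]'; python3 -c "
from h import *
t=tip()
p=cam('side');save(p,'side19');p2=cam('top')
for p in (p,p2):
  for n in ['carton','shutter_near','shutter_far','jar_3','salt_shaker','pepper_mill','purple_mug']: print(n,[(wb(w(p,d['position'])).round(1),round(d['score'],2)) for d in ctrl.spot_point(p,n)[:2]])
"
```

```text
t: 24.95
ee_pos: [448.0, 46.5, 361.6]
orientation: [3.138, -0.094, -0.01]
ft_force: [-0.3, 0.3, -0.2]
width: 87.8
t 24.95 TIPbay [ -2.4 -41.7 378.6] lean 0.007 xaz -3.42 xz -0.006 f [-0.3  0.3 -0.2] w 88
carton []
shutter_near [(array([-52.9,  -1.4, 194.8]), 0.82)]
shutter_far [(array([ 54.6,  -0. , 192.6]), 0.95)]
jar_3 [(array([ 1.693e+02, -3.082e+02, -3.000e-01]), 0.8)]
salt_shaker []
pepper_mill [(array([-35. , 367.5,  -2.8]), 0.63)]
purple_mug [(array([-82.9, 511.3,   3. ]), 0.55)]
carton []
shutter_near []
shutter_far []
jar_3 [(array([ 171.6, -311.7,    2.6]), 0.77)]
salt_shaker [(array([ 185.3, -379.2,    2.7]), 0.48)]
pepper_mill [(array([-39.7, 373.4,   1.9]), 0.81)]
purple_mug [(array([-88.5, 508.1,  -0.7]), 0.67), (array([   2.2, -222.2,   14.4]), 0.64)]
```

View pics/side19.png

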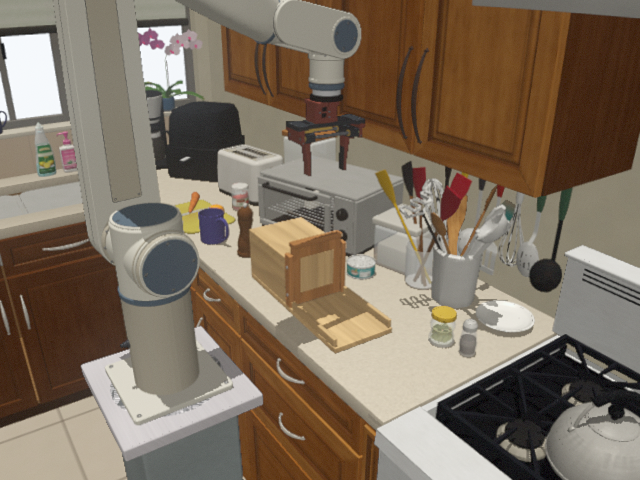

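```bash
python3 -c "
from h import *
print(ctrl.close_job())"
```

```text
the job is handed in; nothing more can be done
None
```

The carton is inside the bay on its back and the shutter is closed and level. I handed the job in at about 25 s of the 64 s allowed, with the gripper clear of everything. The hand-in reports no verdict.

**What I did:** I slid the carton upright to the raised edge with the open, leaned-back fingers. I then tipped it over by its top, pushed it along the board past the shutter, and pressed both ends of the rail down at once with the open fingers.

**Last checks:**
- **Carton:** its foot end read about 24 mm behind the mouth before I closed the shutter. It cannot be seen now.
- **Shutter:** the rail ends read 194.8 and 192.6 mm, where closed is 196, which is within the detector's error. The wrist force rose to 17 N at the stop, and the picture shows the shutter down and level.
- **Other things:** the pepper mill, salt shaker, jar and mug are still standing. In the last pictures the jar and salt shaker read within about 10 mm of where they started. The pepper mill and mug read the same as in earlier pictures from during the run. The side camera missed the salt shaker in that last check, but the top camera found it.

**Disagreement found:** the fingertips appeared about 25 mm further back along the tool than the reported TCP implies. The pictures and the point of contact with the carton agreed on this, so I allowed for it in every push.

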